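Change over, start and log a battery charge

ROBOT

A 6-joint arm with a two-finger parallel gripper is mounted at the origin on the work surface. World frame = base frame: x ahead of the robot, y to its left, z up, the work surface at z = 0. Lengths are in mm, angles in rad, forces in N, time in s.
With the tool pointing down it reaches from about 275 to 1000 mm from the base axis. Payload 8.4 kg.
Tool frame: the origin (TCP) lies between the finger pads; the fingertips stand 8 mm ahead of it and the grasp point (between the pads) lies 11 mm behind it (tcp_to_tips is the distance from the TCP to the fingertips, in mm); z points along the fingers, y is the line along which they close (so a half turn about z gives the same grasp; the last joint's range is limited). The gripper opens to 85 mm and grips with 20 to 120 N. Pads are 22 mm wide; open, the fingers measure 114 mm over their backs; the gripper's body (76 mm by 85 mm) begins 54 mm behind the grasp point. The pads swing forward as they close: fully open they stand 13 mm farther back than shut.
Start: joints at [1.233, 0.353, 1.633, -0, 1.155, -0.002], TCP at [205.951, 590.095, 239.281] pointing down, gripper open.
Joint ranges: [-2.63, 2.63], [-0.92, 2.1], [0.06, 2.66], [-1.3, 4.44], [0, 2.69], [-3.02, 3.02]. Speed limits (rad/s): [2.22, 2.22, 2.79, 3.14, 3.14, 3.14].

INTERFACE

Orientations are given as [roll, pitch, yaw] about the fixed x, y, z axes, in that order (R = Rz(yaw) Ry(pitch) Rx(roll)).
In Python, from rig import * gives the robot as it stands.
- The arm moves only by the tool step_arm, never from a script. Its argument "motion" is a list of rows, each an object with "claw": the finger opening in mm, from 0 to 85.4; "delta_pos": the shift along the tool's x, y, z in mm, a list of three; "turn": the turn about the tool's z in rad. In form: [{"claw": claw, "delta_pos": [dx, dy, dz], "turn": turn}, ...]. A call has 1 to 8 rows; each row shifts and turns the commanded pose from where the row before left it, along the tool's axes as they then stand; what a row does not reach is not made up. A row lasts 1/12 s, in which the tool goes at most 41.7 mm and 7.16 degrees, less where a joint would pass 70% of its speed; a pose out of reach is approached as far as the arm can. A call is refused whole if a number of a shift passes 41.7 or a number of a turn 0.125, either way. A call with a gripper value outside its range is refused whole. The fingers move at their own pace and stop on an object; "force" is the grip in N (left out, the last holds). Time passes only in rows, so rows that do not move let the fingers close. It gives the time, the measured TCP pose, the force, the opening and the grip force at its end, in the units of the state.
- sense(): the state, without advancing time (a new reading comes with each control period).
- grab_frame(name): name is "scene" or "side" or "wrist"; returns a dict with "img" (480x640x3 uint8, red, green, blue), "vertical_fov" (degrees; the focal length in pixels is half the picture's height over the tangent of half this angle, whatever the lens; pixels are square), "cx", "cy" (the principal point, pixels), "R" (3x3) and "t" (3): a world point X has camera coordinates R X + t. Camera axes: x right, y down, z forward; pixel columns grow to the right and rows downward; lengths in mm; the calibration is good to about 2 mm. A picture is of the moment at which its call begins. There is no depth.
- sign_off(): hands the job in; it is judged then, once.
The state is a dict: "clock": time; "qpos": joint angles; "qvel": joint speeds; "joint_efforts": joint torques, N m; "eef_pos": TCP position; "tcp_rot": TCP orientation; "contact_force": force on the tool from outside, world axes, zero at the start; "wrist_torque": the same for the moment, N m; "opening": opening from 0.0 (shut) to 1.0 (fully open); "grasp_force": force on a finger pad.
Only numpy, scipy, OpenCV 4.12 (cv2) and the standard library are available. Lean on these libraries where they do the work, as an engineer would, in place of code of your own. Each camera call takes 0.05 s, during which the arm holds its last target. There are 200 camera calls.

TASK

Take the finished flat packs out of the charger and lay them side by side in the out tray, and lay every thick pack from the bench down in a charging bay of its own. Only when they are all in place, turn the sunken dial to the long mark (1.2 rad) and leave it there. Then take the scanner from its dock, hold it steady for three seconds looking squarely at the middle of the barcode label on the charger's sloping front, its window about 8 cm from the label, and lay it back flat in its dock; don't disturb the other things on the bench.

Things in the scene. Friction and masses are not known exactly. Their poses are not given: they have to be found in the camera images.
- charger: Battery charger, fixed, 180 (x) x 280 (y) mm. Origin: centre of its underside; x away from the robot at yaw 0, y left. Left part (y -20 to 140 mm): low deck with 2 x 2 open bays. Right part: console; its front slopes up from height 25 mm at x = -90 to 65 mm at x = -20 and carries the barcode label; behind that its flat top, 65 mm high, has a square well at (35, -80) mm with the dial in it.
- bay0 (a point): Charging bay, near (robot-side) right: centre of its floor, 8 mm above the bench. Inside 82 mm along the charger's x, 50 mm along y; walls 12 mm high (tops at 20 mm above the bench). Its axes are the charger's.
- bay1 (a point): Charging bay, far right: centre of its floor, 8 mm above the bench. Inside 82 mm along the charger's x, 50 mm along y; walls 12 mm high (tops at 20 mm above the bench). Its axes are the charger's.
- bay2 (a point): Charging bay, near left: centre of its floor, 8 mm above the bench. Inside 82 mm along the charger's x, 50 mm along y; walls 12 mm high (tops at 20 mm above the bench). Its axes are the charger's.
- bay3 (a point): Charging bay, far left: centre of its floor, 8 mm above the bench. Inside 82 mm along the charger's x, 50 mm along y; walls 12 mm high (tops at 20 mm above the bench). Its axes are the charger's.
- pack0: Thick battery pack, green block with a black band and a white label, 70 (x) x 38 (y) x 38 (z) mm, about 0.18 kg. Origin: its centre, so 19 mm above what it lies on. Loose on the bench; any pack fits any bay, long side along the charger's x, on any of its four long faces. May be absent.
- pack1: Thick battery pack, green block with a black band and a white label, 70 (x) x 38 (y) x 38 (z) mm, about 0.18 kg. Origin: its centre, so 19 mm above what it lies on. Loose on the bench; any pack fits any bay, long side along the charger's x, on any of its four long faces. May be absent.
- pack2: Thick battery pack, green block with a black band and a white label, 70 (x) x 38 (y) x 38 (z) mm, about 0.18 kg. Origin: its centre, so 19 mm above what it lies on. Loose on the bench; any pack fits any bay, long side along the charger's x, on any of its four long faces. May be absent.
- flat0: Finished pack: flat green block with a black band and white label, 76 (x) x 44 (y) x 26 (z) mm, about 0.14 kg. Origin: its centre, 13 mm above what it lies on. Starts lying in a bay, long side along the charger's x; belongs in the out tray. May be absent.
- flat1: Finished pack: flat green block with a black band and white label, 76 (x) x 44 (y) x 26 (z) mm, about 0.14 kg. Origin: its centre, 13 mm above what it lies on. Starts lying in a bay, long side along the charger's x; belongs in the out tray. May be absent.
- flat2: Finished pack: flat green block with a black band and white label, 76 (x) x 44 (y) x 26 (z) mm, about 0.14 kg. Origin: its centre, 13 mm above what it lies on. Starts lying in a bay, long side along the charger's x; belongs in the out tray. May be absent.
- tray: Out tray: fixed open steel tray, 112 (x) x 132 (y) mm outside, 104 x 124 mm inside, floor 4 mm thick, walls' tops 14 mm above the bench. Origin: centre of its underside. Takes two flat packs side by side, long side along its x, about 72 mm apart along its y.
- dial (a joint): Mode dial, rad, grows clockwise seen from above, stops at 0 and 2.0; friction 0.04 Nm, stays where left; starts at 0 to 0.4. White pointer line on one end of its bar grip. White marks on the well's rim: short at 0, 0.6 and 1.8, one long wide mark at 1.2 (charge). The bar lies at yaw = charger yaw + 0.6 - joint value; the pointer end is the +x one.
- dial_grip (a point): On the dial's vertical axis, in its bar grip, 51 mm above the bench. The bar is 44 mm long, 12 mm thick, from 35 to 61 mm above the bench, on a round foot of 22 mm radius (27 to 35 mm). It stands in a square well 76 x 76 mm, floor at 27 mm, rim at 65 mm, so 32 mm from bar to wall for a finger. x axis: along the bar to the pointer end.
- label: Barcode label on the console's sloping front, 36 mm (up the slope, its x) x 60 mm (its y). Origin: its centre, 45 mm above the bench; z points squarely out of it (up and towards the robot, 30 degrees from vertical).
- scanner: Hand scanner, grey, lying in its dock. Low body 112 (x) x 56 (y) x 24 (z) mm with a black rubber grip ridge on top along x: 24 mm wide (y), from x = -45 to 20 mm, from 24 to 54 mm above its underside. Origin: centre of its underside, z up, x to the head, whose underside is cut away, rising 30 degrees, and holds the window. About 0.18 kg.
- scanner_grip (a point): Where to hold the scanner: in the ridge, at x = -12.5 mm, 46 mm above its underside. Axes as the scanner's.
- window: The scanner's window, 30 x 42 mm dark pane with a red edge, centred at (35, 0, 12) mm in the scanner's frame. Its z axis is the way the scanner looks: forward and 60 degrees down when the scanner is level.
- spot (a point): The point 80 mm in front of the scanner's window, along its line of sight.
- dock: The scanner's dock: fixed black tray, 140 (x) x 82 (y) mm outside, 130 x 72 mm inside, floor 5 mm thick, walls' tops 16 mm above the bench. Origin: centre of its underside; the scanner lies in it along x.
- torch: Bystander: black torch housing, 88 mm wide and 130 mm tall, standing. Leave it alone.
- tape: Bystander: roll of paper tape, 90 mm across, 20 mm high. Leave it alone.
- cup: Bystander: white mug, 72 mm wide, 85 mm tall. Leave it alone.
- driver: Bystander: screwdriver lying down. Leave it alone.
Mind the look-alikes: they are no part of the job. What is shaped like the flat0 but orange or purple is not meant.

How it is judged:
By the outcome, as a careful person would: the job done as asked, in the order asked, and still so for the second after the job is handed in, with the robot touching nothing.
Of pack0, pack1, pack2 only 2 to 3 are there at a start; the rules pass over those that are not, and their reading is None.
Of flat0, flat1, flat2 only 1 to 2 are there at a start; the rules pass over those that are not, and their reading is None.
At some moment in a run one of pack0, pack1, pack2, flat0, flat1, flat2, scanner may be knocked a few centimetres aside while the robot is not near it.
Once in a run the grip may slacken for a moment while it holds something.
It also fails if it takes over 210 s, if anything falls off the work surface, if the arm or the gripper's body presses on something with over 40 N, if the wrist force passes 120 N, or if a joint passes its speed limit or range.

## Working session

There is one attempt and no reset: what is moved stays moved. The work goes in short steps, Python scripts to look and compute and a tool call to move; the robot and the scene stay as the last step left them, time stands still between calls to the robot, and variables do not carry over. Pictures are saved under pics/ and viewed, at most 14 in all, crops included, and the job is handed in when it is done.

Besides the shell and the picture viewer there is one more tool, called as name(argument=value, ...), one argument or row to a line, values as JSON. step_arm: Moves the arm, as the interface text tells. Its arguments: {"type":"object","properties":{"motion":{"type":"array","items":{"type":"object","properties":{"claw":{"type":"number"},"delta_pos":{"type":"array","items":{"type":"number"}},"turn":{"type":"number"}}}},"force":{"type":"number"}},"required":["motion"]}

```bash
mkdir -p pics; ls
python3 - <<'E'
from rig import *
import cv2,numpy as np
print(sense())
for n in ("scene","side","wrist"):
    f=grab_frame(n); cv2.imwrite(f"pics/{n}0.png",f["img"][:,:,::-1])
    R=np.array(f["R"]);t=np.array(f["t"]);print(n,f["vertical_fov"],f["cx"],f["cy"],(-R.T@t).round(),R.round(3).tolist())
E
```

```text
pics
{'clock': 0.0, 'qpos': array([ 1.23254331e+00,  3.53689756e-01,  1.63414779e+00, -4.58388096e-07,
        1.15518624e+00, -2.40058686e-03]), 'qvel': array([ 0.00084641, -0.00047527,  0.0022417 , -0.00081373, -0.00122886,
        0.00057983]), 'joint_efforts': array([-2.35844709e-03, -6.05247903e+01, -3.42059791e+01, -1.57502209e-04,
        9.34442942e-03,  1.43244597e-05]), 'eef_pos': array([205.82805352, 589.63677175, 238.52984128]), 'tcp_rot': array([-3.14016152e+00, -3.01646084e-06,  2.80574041e+00]), 'contact_force': array([ 1.56261824,  0.05768702, -0.38837383]), 'wrist_torque': array([ 0.0711263 , -0.03166519,  0.02042091]), 'grasp_force': 0.0, 'opening': 1.0005267575976047}
scene 48.763017039499346 325.31775345858273 235.49910524683534 [1301. -206.  849.] [[0.225, 0.974, 0.002], [0.73, -0.167, -0.663], [-0.645, 0.151, -0.749]]
side 48.194480789727685 314.6776719897582 240.02905707048694 [381. 690. 984.] [[-0.954, -0.298, -0.006], [-0.23, 0.748, -0.622], [0.19, -0.593, -0.783]]
wrist 67.84456584847746 318.45261194135986 239.07378836016642 [136. 613. 373.] [[0.33, 0.944, -0.002], [0.906, -0.316, 0.283], [0.266, -0.095, -0.959]]
```

View pics/scene0.png

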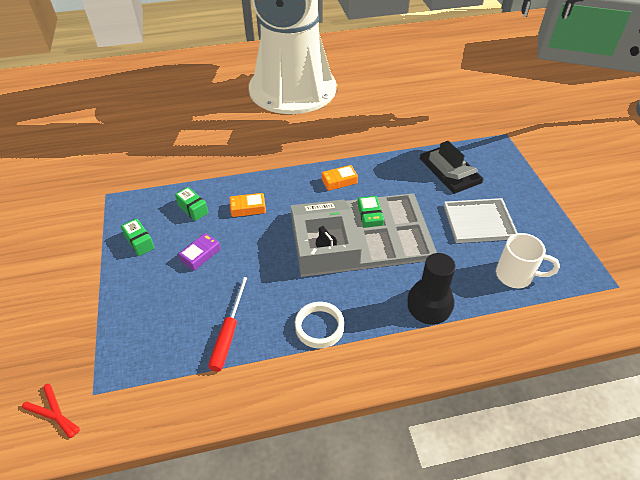

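View pics/side0.png

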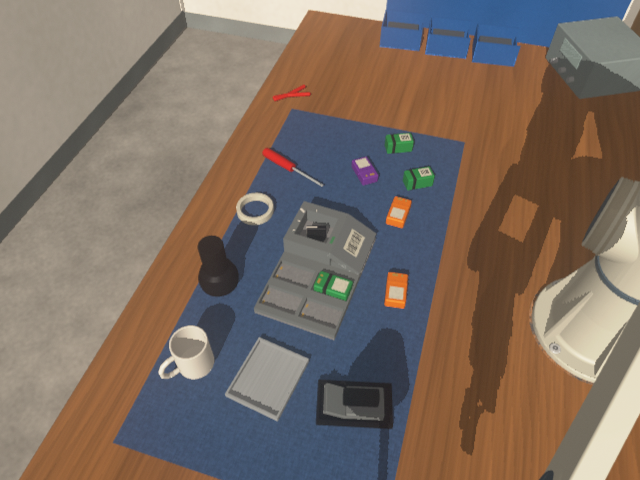

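Scene view: green blocks at (136,236), (191,203) and (371,211); the last lies in the near-right bay. Look-alikes are orange at (247,205) and (340,178), and purple at (199,250). So there are two thick packs on the bench and one flat pack in bay0. The scanner is at (452,165) and the tray at (480,220). I'll check this in close crops.

Run:
```python
import cv2,numpy as np
s=cv2.imread("pics/side0.png")
a=cv2.resize(s[195:345,245:385],None,fx=4,fy=4,interpolation=cv2.INTER_CUBIC)
cv2.imwrite("pics/c1.png",a)
b=cv2.resize(s[325:435,215:405],None,fx=4,fy=4,interpolation=cv2.INTER_CUBIC)
cv2.imwrite("pics/c2.png",b)
```

```text
(no output)
```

View pics/c1.png

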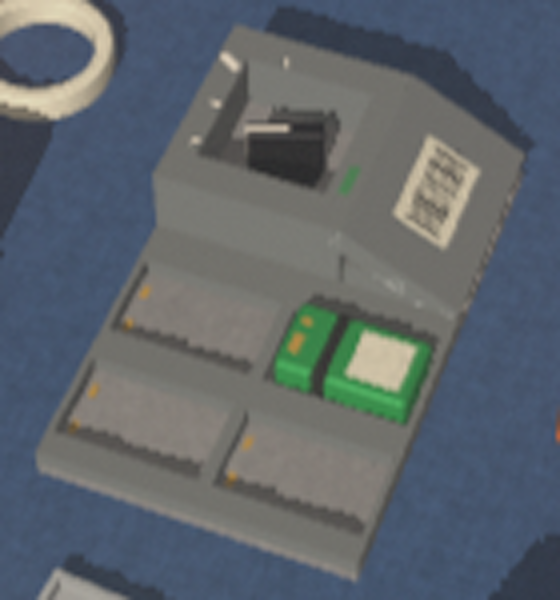

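View pics/c2.png

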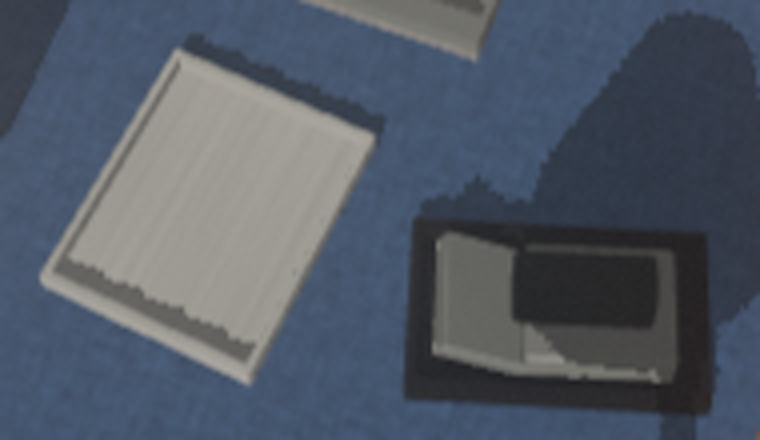

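Crop 1 confirms a flat green pack in bay0 (crop (355,355), i.e. side (334,284)), with the other bays empty. The dial pointer is at crop (268,128). Crop 2 shows the tray, and the scanner with its head to the image left, which is away from the robot. Now I'll fit the poses.

```bash
cat > h.py <<'E'
from rig import *
import cv2,numpy as np
from scipy.optimize import least_squares,minimize
np.set_printoptions(suppress=True,precision=2)
def K(f):
    F=240/np.tan(np.radians(f["vertical_fov"])/2); return F,f["cx"],f["cy"]
def proj(f,X):
    F,cx,cy=K(f); c=np.atleast_2d(X)@np.array(f["R"]).T+np.array(f["t"]); return np.c_[cx+F*c[:,0]/c[:,2],cy+F*c[:,1]/c[:,2]]
def at(p,L):
    L=np.atleast_2d(L).astype(float);c,s=np.cos(p[2]),np.sin(p[2])
    return np.c_[p[0]+c*L[:,0]-s*L[:,1],p[1]+s*L[:,0]+c*L[:,1],L[:,2]]
def ray(f,uv,z):
    F,cx,cy=K(f);R=np.array(f["R"]);d=R.T@[(uv[0]-cx)/F,(uv[1]-cy)/F,1];o=-R.T@np.array(f["t"]);return o+d*(z-o[2])/d[2]
def fit(f,L,uv,p0):
    L=np.array(L,float);uv=np.array(uv,float)
    best=min((least_squares(lambda p:(proj(f,at(p,L))-uv).ravel(),[p0[0],p0[1],y],x_scale=[10,10,.1]) for y in p0[2]),key=lambda r:r.cost)
    return best.x,np.sqrt(2*best.cost/len(L))
def green(img):
    h=cv2.cvtColor(np.ascontiguousarray(img),cv2.COLOR_RGB2HSV);return cv2.inRange(h,(45,120,40),(80,255,255))
def blobs(f,amin=60):
    m=cv2.morphologyEx(green(f["img"]),cv2.MORPH_CLOSE,np.ones((9,9)))
    n,l,s,c=cv2.connectedComponentsWithStats(m)
    return [(c[i],cv2.convexHull(np.argwhere(l==i)[:,::-1].astype(np.float32))[:,0]) for i in range(1,n) if s[i,4]>amin]
def boxfit(fs,hulls,size,z0,p0):
    a,b,h=np.array(size)/2;L=[(i*a,j*b,z0+k*size[2]) for i in(-1,1) for j in(-1,1) for k in(0,1)]
    def cost(p):
        t=0
        for f,hu in zip(fs,hulls):
            q=cv2.convexHull(proj(f,at(p,L)).astype(np.float32))[:,0]
            ia=cv2.intersectConvexConvex(q,hu)[0];A=cv2.contourArea(q);B=cv2.contourArea(hu);t+=1-ia/(A+B-ia+1e-9)
        return t/len(fs)
    rs=[minimize(cost,[p0[0],p0[1],y],method="Nelder-Mead",options=dict(initial_simplex=[[p0[0],p0[1],y],[p0[0]+10,p0[1],y],[p0[0],p0[1]+10,y],[p0[0],p0[1],y+.2]])) for y in np.arange(-1.5,1.6,.5)]
    r=min(rs,key=lambda r:r.fun);return r.x,r.fun
def charger_corr():
    u=np.array([70,0,40])/np.hypot(70,40);l=lambda s,y:list(np.array([-55,-80,45])+u*s+[0,y,0])
    L=[l(18,-30),l(-18,-30),l(-18,30),l(18,30),(90,-140,65),(-20,-140,65),(-90,-140,25),(90,-20,65),(-20,-20,65),(-90,140,0),(90,140,0)]
    return L
E
python3 - <<'E'
from h import *
S=grab_frame("side");C=grab_frame("scene")
uv=np.array([(430,133),(482,158),(443,250),(393,220),(235,27),(410,75),(525,152),(155,175),(335,237),(357,577),(38,468)])/4+[245,195]
p,e=fit(S,charger_corr(),uv,(500,100,[-.5,0,.5]));print("charger",p,e)
r=proj(S,at(p,charger_corr()))-uv;print(r.round(1).tolist())
uv=np.array([(180,50),(378,133),(248,375),(42,275)])/4+[215,325]
t,e=fit(S,[(56,-66,14),(-56,-66,14),(-56,66,14),(56,66,14)],uv,(500,300,[-.5,0,.5]));print("tray",t,e)
uv=np.array([(415,220),(708,235),(710,408),(405,396)])/4+[215,325]
t,e=fit(S,[(70,-41,16),(-70,-41,16),(-70,41,16),(70,41,16)],uv,(400,300,[-.5,0,.5]));print("dock",t,e)
uv=np.array([(513,255),(658,255),(655,325),(513,322)])/4+[215,325]
t,e=fit(S,[(20,-12,59),(-45,-12,59),(-45,12,59),(20,12,59)],uv,(400,300,[-.5,0,.5]));print("scanner",t,e)
bs=blobs(S);bc=blobs(C)
for c,h in bs:
    w=ray(S,c,19);q=proj(C,w)[0];c2,h2=min(bc,key=lambda b:np.hypot(*(b[0]-q)));print("blob",c,w,c2,np.hypot(*(c2-q)))
    flat=np.hypot(*(w[:2]-p[:2]))<120
    print(" box",flat,*boxfit([S,C],[h,h2],(76,44,26) if flat else (70,38,38),8 if flat else 0,w))
for n,b in(("bay0",(-44.5,7.5)),): pass
W=grab_frame("wrist");Rw=np.array(W["R"]);s=sense()
from scipy.spatial.transform import Rotation as Ro
T=Ro.from_euler("xyz",s["tcp_rot"]).as_matrix();print("cam in tool",T.T@(-Rw.T@np.array(W["t"])-s["eef_pos"]),(T.T@Rw.T).round(2).tolist())
E
```

```text
charger [584.11  36.17  -0.07] 1.36537142398633
[[-0.6, 0.2], [-0.9, 2.8], [0.4, -0.3], [-0.3, -1.8], [-0.2, -1.0], [0.8, -0.2], [0.0, 0.2], [-0.7, -0.3], [1.3, -1.5], [0.2, 1.0], [0.0, 0.6]]
tray [602.99 300.22  -0.15] 0.6140975253811327
dock [430.11 304.08   0.25] 0.7702359966247895
scanner [431.75 310.92   0.28] 2.1745107623514057
blob [397.58 144.27] [ 501.49 -418.42   19.  ] [137.16 236.63] 1.7274656632777208
 box False [ 500.41 -422.45    0.39] 0.16416779108453117
blob [416.75 179.49] [ 428.04 -302.6    19.  ] [191.3  203.25] 1.4970462557528808
 box False [ 426.67 -305.8    -2.67] 0.15606687634543476
blob [329.83 285.6 ] [547.3  69.1  19. ] [370.43 213.17] 1.2486570773442773
 box True [541.13  71.49  -0.14] 0.19092050569585656
cam in tool [  73.33   -0.72 -134.49] [[-0.0, -0.96, -0.28], [1.0, -0.0, -0.0], [0.0, -0.28, 0.96]]
```

step_arm(
  motion=[
    {"claw": 85, "turn": -0.09, "delta_pos": [0, 0, 0]},
    {"claw": 85, "turn": -0.09, "delta_pos": [0, 0, 0]},
    {"claw": 85, "turn": -0.085, "delta_pos": [0, 0, 0]},
    {"claw": 85, "delta_pos": [-21.6, -25.7, -1], "turn": 0},
    {"claw": 85, "delta_pos": [-21.6, -25.7, -1], "turn": 0},
    {"claw": 85, "delta_pos": [-21.6, -25.7, -1], "turn": 0},
    {"claw": 85, "delta_pos": [-21.6, -25.7, -1], "turn": 0},
    {"claw": 85, "delta_pos": [-21.6, -25.7, -1], "turn": 0},
  ],
)

```text
clock: 0.97
eef_pos: [305.1, 452.9, 244.3]
tcp_rot: [-3.142, 0.0, 3.071]
contact_force: [0.3, 0.1, 0.2]
opening: 1.0
grasp_force: 0.0
```

step_arm(
  motion=[
    {"claw": 85, "delta_pos": [-21.6, -25.7, -1], "turn": 0},
    {"claw": 85, "delta_pos": [-21.6, -25.7, -1], "turn": 0},
    {"claw": 85, "delta_pos": [-21.6, -25.7, -1], "turn": 0},
    {"claw": 85, "delta_pos": [-21.6, -25.7, -1], "turn": 0},
    {"claw": 85, "delta_pos": [-21.6, -25.7, -1], "turn": 0},
    {"claw": 85, "delta_pos": [-21.6, -25.7, -1], "turn": 0},
    {"claw": 85, "delta_pos": [-21.6, -25.7, -1], "turn": 0},
    {"claw": 85, "delta_pos": [-21.6, -25.7, -1], "turn": 0},
  ],
)

```text
clock: 1.63
eef_pos: [463.2, 235.5, 252.5]
tcp_rot: [3.141, 0.0, 3.071]
contact_force: [0.7, -0.2, -1.0]
opening: 0.992
grasp_force: 0.0
```

step_arm(
  motion=[
    {"claw": 85, "delta_pos": [-21.6, -25.7, -1], "turn": 0},
    {"claw": 85, "delta_pos": [-21.6, -25.7, -1], "turn": 0},
    {"claw": 85, "delta_pos": [-21.6, -25.7, -1], "turn": 0},
    {"claw": 85, "delta_pos": [-21.6, -25.7, -1], "turn": 0},
    {"claw": 85, "delta_pos": [-21.6, -25.7, -1], "turn": 0},
    {"claw": 85, "delta_pos": [0, 0, 0], "turn": 0},
    {"claw": 85, "delta_pos": [0, 0, 0], "turn": 0},
  ],
)

```text
clock: 2.22
eef_pos: [561.7, 99.7, 257.1]
tcp_rot: [-3.142, -0.0, 3.068]
contact_force: [-0.2, -0.0, 0.4]
opening: 0.996
grasp_force: 0.0
```

```bash
cat >> h.py <<'E'
def plan(x,y,z,yaw=None,tilt=None):
    """total turn first, then shift in tool axes after the turn"""
    from scipy.spatial.transform import Rotation as Ro
    s=sense();R=Ro.from_euler("xyz",s["tcp_rot"]).as_matrix();cur=np.arctan2(R[1,0],R[0,0])
    tu=0 if yaw is None else -((yaw-cur+np.pi)%(2*np.pi)-np.pi)
    R2=R@Ro.from_euler("z",tu).as_matrix();d=R2.T@(np.array([x,y,z])-s["eef_pos"])
    print("clock %.1f"%s["clock"],"at",s["eef_pos"],"yaw %.3f"%cur,"turn %.3f"%tu,"shift",d,"rows>=%d"%np.ceil(max(np.linalg.norm(d)/38,abs(tu)/.12)),"open %.3f grip %.1f F"%(s["opening"],s["grasp_force"]),s["contact_force"],"q5 %.2f"%s["qpos"][5])
def save(name,out):
    f=grab_frame(name);cv2.imwrite(f"pics/{out}.png",f["img"][:,:,::-1]);np.save(f"pics/{out}.npy",f,allow_pickle=True);return f
def load(out): return np.load(f"pics/{out}.npy",allow_pickle=True).item()
E
python3 - <<'E'
from h import *
save("wrist","w1");plan(560,100,260,3.07)
E
```

```text
clock 2.3 at [561.   100.68 257.03] yaw 3.069 turn -0.001 shift [ 0.95 -0.75 -2.97] rows>=1 open 0.995 grip 0.0 F [0.75 0.85 0.53] q5 -1.32
```

View pics/w1.png

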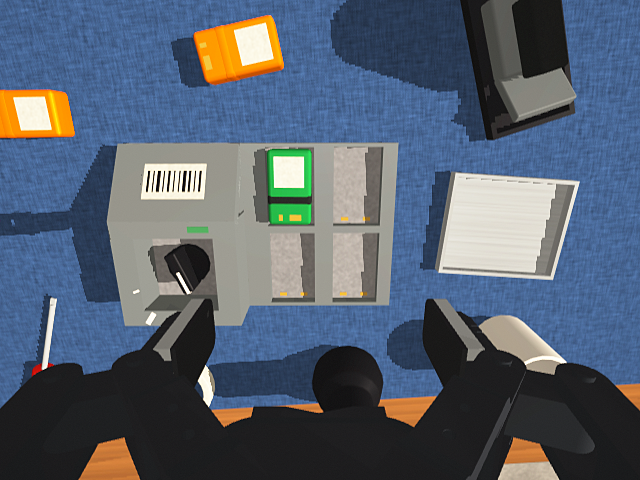

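The wrist view shows the flat green pack at (290,187) in the near-right bay, and the other three bays empty. The label is at (174,181), the dial at (187,263) with its pointer down-left towards (183,283), and the tray corners are at (455,172), (579,180), (556,279) and (438,271).

Run:
```python
from h import *
f=load("w1")
L=charger_corr()
Lc=L[:4]+[(-90,140,20),(90,140,20),(90,-140,65),(90,-20,65),(-90,-140,25)]
# label corners: up-slope is image-down; -y is image-left
uv=[(142,198),(144,164),(207,164),(203,199),(398,143),(389,304),(126,325),(243,325),(118,143)]
p,e=fit(f,Lc,uv,(584,36,[-.07]));print("charger",p,e,(proj(f,at(p,Lc))-np.array(uv)).round(1).tolist())
def loc(w): 
    d=w[:2]-p[:2];c,s=np.cos(p[2]),np.sin(p[2]);return np.array([c*d[0]+s*d[1],-s*d[0]+c*d[1]])
for n,(u,v),z in [("b2nl",(382,147),20),("b3fl",(377,302),20),("b2nr",(333,147),20),("b1fr",(271,301),8),("b1nl",(315,233),20),("b3 nr",(332,233),20),("b0nr",(255,149),20)]: print(n,loc(ray(f,(u,v),z)))
t,e=fit(f,[(-56,-66,14),(-56,66,14),(56,66,14),(56,-66,14)],[(455,172),(579,180),(556,279),(438,271)],(603,300,[-.15]));print("tray",t,e)
b=[x for x in blobs(f,300)]
for c,h in b:
    print(c,boxfit([f],[h],(76,44,26),8,ray(f,c,30)))
```

```text
charger [582.05  38.57  -0.07] 0.9951957417973551 [[-0.7, 0.8], [1.4, -0.0], [-0.3, -0.3], [1.1, -0.5], [0.6, -1.1], [0.3, 0.5], [-0.8, 0.6], [-1.1, 0.1], [-0.4, 0.3]]
b2nl [-85.15 123.53]
b3fl [ 86.83 125.71]
b2nr [-85.36  74.09]
b1fr [90.98  2.59]
b1nl [ 4.57 55.29]
b3 nr [ 4.65 73.66]
b0nr [-83.74  -4.73]
tray [601.48 302.6   -0.13] 1.4065554683112003
[289.79 191.87] (array([538.66,  71.49,  -0.1 ]), np.float64(0.05299153884844465))
```

step_arm(
  motion=[
    {"claw": 62, "delta_pos": [10, -15.5, 35], "turn": 0},
    {"claw": 62, "delta_pos": [10, -15, 35], "turn": 0},
    {"claw": 62, "delta_pos": [0, 0, 35], "turn": 0},
    {"claw": 62, "delta_pos": [0, 0, 35], "turn": 0},
    {"claw": 62, "delta_pos": [0, 0, 35], "turn": 0},
    {"claw": 62, "delta_pos": [0, 0, 20], "turn": 0},
    {"claw": 62, "delta_pos": [0, 0, 10], "turn": 0},
    {"claw": 62, "delta_pos": [0, 0, 0], "turn": 0},
  ],
)

```text
clock: 2.93
eef_pos: [537.0, 72.9, 50.4]
tcp_rot: [-3.141, -0.004, 3.072]
contact_force: [-1.0, -0.7, 0.8]
opening: 0.727
grasp_force: 0.0
```

step_arm(
  motion=[
    {"claw": 62, "delta_pos": [0, 0, 8], "turn": 0},
    {"claw": 62, "delta_pos": [0, 0, 8], "turn": 0},
    {"claw": 62, "delta_pos": [0, 0, 8], "turn": 0},
    {"claw": 62, "delta_pos": [0, 0, 0], "turn": 0},
    {"claw": 62, "delta_pos": [0, 0, 0], "turn": 0},
  ],
)

```text
clock: 3.35
eef_pos: [538.9, 72.1, 28.3]
tcp_rot: [-3.142, -0.0, 3.071]
contact_force: [-0.1, -0.3, 0.4]
opening: 0.727
grasp_force: 0.0
```

step_arm(
  motion=[
    {"claw": 35, "delta_pos": [0, 0, 0], "turn": 0},
    {"claw": 35, "delta_pos": [0, 0, 0], "turn": 0},
    {"claw": 35, "delta_pos": [0, 0, 0], "turn": 0},
    {"claw": 35, "delta_pos": [0, 0, 0], "turn": 0},
    {"claw": 35, "delta_pos": [0, 0, 0], "turn": 0},
    {"claw": 35, "delta_pos": [0, 0, 0], "turn": 0},
  ],
  force=50,
)

```text
clock: 3.85
eef_pos: [539.4, 72.2, 29.0]
tcp_rot: [3.141, 0.001, 3.071]
contact_force: [-1.6, 1.0, 6.1]
opening: 0.499
grasp_force: 51.5
```

Run:
```python
from h import *
save("wrist","w2");plan(600,300,150,np.pi-.13)
```

```text
clock 3.9 at [539.4   72.19  29.03] yaw 3.071 turn 0.059 shift [ -30.68  233.78 -120.87] rows>=7 open 0.499 grip 51.5 F [-1.51  0.08  6.09] q5 -1.37
```

View pics/w2.png

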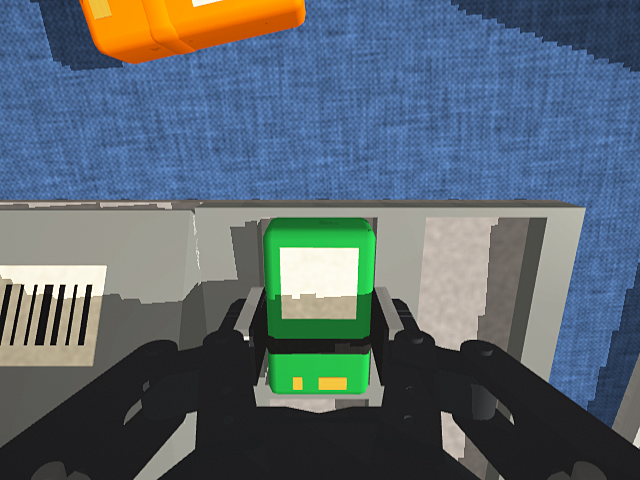

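The wrist view shows the pack gripped squarely, green body centred at (318,305) between the pads. Lifting and carrying it to the tray.

step_arm(
  motion=[
    {"claw": 35, "delta_pos": [0, 0, -10], "turn": 0},
    {"claw": 35, "delta_pos": [0, 0, -25], "turn": 0},
    {"claw": 35, "delta_pos": [0, 0, -35], "turn": 0},
    {"claw": 35, "delta_pos": [0, 0, -35], "turn": 0.07},
    {"claw": 35, "delta_pos": [-5, 33.7, -15], "turn": 0},
    {"claw": 35, "delta_pos": [-5, 33.6, 0], "turn": 0},
    {"claw": 35, "delta_pos": [-5, 33.6, 0], "turn": 0},
    {"claw": 35, "delta_pos": [-5, 33.6, 0], "turn": 0},
  ],
)

```text
clock: 4.57
eef_pos: [578.1, 203.8, 149.9]
tcp_rot: [3.141, 0.002, 3.0]
contact_force: [0.5, -0.2, -1.0]
opening: 0.5
grasp_force: 52.0
```

step_arm(
  motion=[
    {"claw": 35, "delta_pos": [-5, 33.6, 0], "turn": 0},
    {"claw": 35, "delta_pos": [-5, 33.6, 0], "turn": 0},
    {"claw": 35, "delta_pos": [0, 0, 0], "turn": 0},
    {"claw": 35, "delta_pos": [0, 0, 0], "turn": 0},
  ],
)

```text
clock: 4.9
eef_pos: [596.9, 269.1, 148.6]
tcp_rot: [3.141, 0.0, 3.003]
contact_force: [-0.0, -0.8, -2.1]
opening: 0.501
grasp_force: 52.0
```

Run:
```python
from h import *
f=save("wrist","w3");plan(597.3,267.8,25.5,3.0016)
F=save("side","s1");
for b in blobs(F):print(b[0])
```

```text
clock 5.0 at [596.45 267.74 148.36] yaw 3.002 turn 0.001 shift [ -0.89   0.26 122.86] rows>=4 open 0.503 grip 51.9 F [-0.54 -0.22 -2.15] q5 -1.01
[424.27 181.28]
[283.98 336.63]
```

View pics/w3.png

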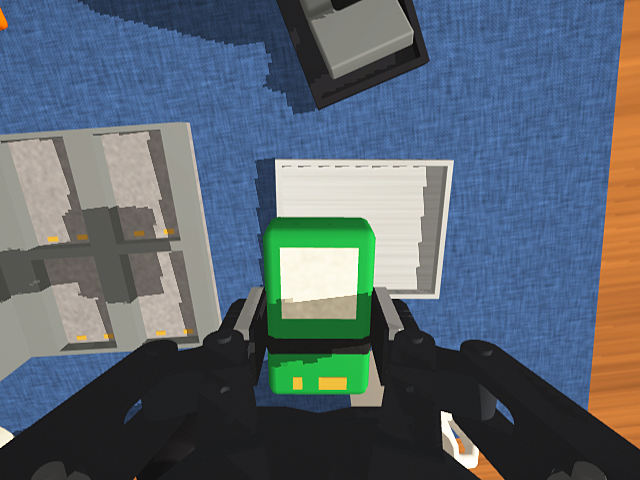

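Pack still held, tray centred below: near corners at (275,160) and (453,160). Lowering it.

step_arm(
  motion=[
    {"claw": 35, "delta_pos": [0, 0, 35], "turn": 0},
    {"claw": 35, "delta_pos": [0, 0, 35], "turn": 0},
    {"claw": 35, "delta_pos": [0, 0, 25], "turn": 0},
    {"claw": 35, "delta_pos": [0, 0, 12], "turn": 0},
    {"claw": 35, "delta_pos": [0, 0, 7], "turn": 0},
    {"claw": 35, "delta_pos": [0, 0, 5], "turn": 0},
    {"claw": 35, "delta_pos": [0, 0, 3], "turn": 0},
    {"claw": 35, "delta_pos": [0, 0, 0], "turn": 0},
  ],
)

```text
clock: 5.67
eef_pos: [597.6, 267.6, 27.1]
tcp_rot: [3.141, 0.001, 3.001]
contact_force: [-0.1, 0.1, -1.0]
opening: 0.499
grasp_force: 51.9
```

step_arm(
  motion=[
    {"claw": 35, "delta_pos": [0, 0, 0], "turn": 0},
    {"claw": 54, "delta_pos": [0, 0, 0], "turn": 0},
    {"claw": 54, "delta_pos": [0, 0, 0], "turn": 0},
    {"claw": 54, "delta_pos": [0, 0, 0], "turn": 0},
    {"claw": 54, "delta_pos": [0, 0, 0], "turn": 0},
  ],
)

```text
clock: 6.08
eef_pos: [597.2, 267.8, 26.8]
tcp_rot: [3.141, 0.001, 3.001]
contact_force: [0.4, -0.2, 0.4]
opening: 0.636
grasp_force: 0.0
```

step_arm(
  motion=[
    {"claw": 60, "delta_pos": [0, 0, -10], "turn": 0},
    {"claw": 60, "delta_pos": [0, 0, -30], "turn": 0},
    {"claw": 75, "delta_pos": [0, 0, -35], "turn": 0},
    {"claw": 75, "delta_pos": [0, 0, -35], "turn": 0},
    {"claw": 75, "delta_pos": [0, 0, -35], "turn": 0},
    {"claw": 75, "delta_pos": [0, 0, -35], "turn": 0},
    {"claw": 75, "delta_pos": [0, 0, -35], "turn": 0},
    {"claw": 75, "delta_pos": [0, 0, 0], "turn": 0},
  ],
)

```text
clock: 6.75
eef_pos: [600.2, 269.1, 250.3]
tcp_rot: [3.135, 0.01, 3.001]
contact_force: [0.6, 0.7, 0.5]
opening: 0.878
grasp_force: 0.0
```

Run:
```python
from h import *
S=save("side","s2");C=save("scene","sc2");W=save("wrist","w4")
t,e=np.array([602,301.5,-.14]),0
for c,h in blobs(W,300):
    q,e=boxfit([W],[h],(76,44,26),4,ray(W,c,20));d=q[:2]-t[:2];co,si=np.cos(t[2]),np.sin(t[2]);print("flat",q,e,"in tray",co*d[0]+si*d[1],-si*d[0]+co*d[1])
bc=blobs(C)
for c,h in blobs(S):
    w=ray(S,c,19);qq=proj(C,w)[0];c2,h2=min(bc,key=lambda b:np.hypot(*(b[0]-qq)));print(c,w,c2,np.hypot(*(c2-qq)))
    print(" box",*boxfit([S,C],[h,h2],(70,38,38),0,w))
plan(430,-304,260,None)
```

```text
flat [597.84 267.8   -0.14] 0.07622194221205503 in tray 0.5840011621603391 -33.94574763729913
[416.99 179.58] [ 427.39 -302.47   19.  ] [191.28 203.24] 1.5722049200366968
 box [ 426.03 -305.96    0.48] 0.20770940231018642
[273.87 359.88] [602.84 267.86  19.  ] [464.96 219.57] 2.1738978138213025
 box [597.81 268.56  -0.13] 0.15029287615846004
clock 6.9 at [596.77 267.56 241.9 ] yaw 3.001 turn 0.000 shift [  84.93 -589.3   -18.39] rows>=16 open 0.879 grip 0.0 F [-0.37  0.48 -0.95] q5 -1.01
```

step_arm(
  motion=[
    {"claw": 75, "delta_pos": [4.7, -36.8, 0], "turn": 0},
    {"claw": 75, "delta_pos": [4.7, -36.8, 0], "turn": 0},
    {"claw": 75, "delta_pos": [4.7, -36.8, 0], "turn": 0},
    {"claw": 75, "delta_pos": [4.7, -36.8, 0], "turn": 0},
    {"claw": 75, "delta_pos": [4.7, -36.8, 0], "turn": 0},
    {"claw": 75, "delta_pos": [4.7, -36.8, 0], "turn": 0},
    {"claw": 75, "delta_pos": [4.7, -36.8, 0], "turn": 0},
    {"claw": 75, "delta_pos": [4.7, -36.8, 0], "turn": 0},
  ],
)

```text
clock: 7.57
eef_pos: [516.5, -20.0, 239.7]
tcp_rot: [-3.141, -0.003, 3.001]
contact_force: [0.8, -1.1, 0.2]
opening: 0.879
grasp_force: 0.0
```

step_arm(
  motion=[
    {"claw": 75, "delta_pos": [4.7, -36.8, 0], "turn": 0},
    {"claw": 75, "delta_pos": [4.7, -36.8, 0], "turn": 0},
    {"claw": 75, "delta_pos": [4.7, -36.8, 0], "turn": 0},
    {"claw": 75, "delta_pos": [4.7, -36.8, 0], "turn": 0},
    {"claw": 75, "delta_pos": [4.7, -36.8, 0], "turn": 0},
    {"claw": 75, "delta_pos": [4.7, -36.8, 0], "turn": 0},
    {"claw": 75, "delta_pos": [4.7, -36.8, 0], "turn": 0},
    {"claw": 75, "delta_pos": [4.7, -36.8, 0], "turn": 0},
  ],
)

```text
clock: 8.23
eef_pos: [438.1, -305.8, 239.7]
tcp_rot: [3.14, -0.003, 3.001]
contact_force: [1.4, -0.4, -0.6]
opening: 0.879
grasp_force: 0.0
```

step_arm(
  motion=[
    {"claw": 75, "delta_pos": [4.7, -36.8, 0], "turn": 0},
    {"claw": 75, "delta_pos": [0, 0, 0], "turn": -0.125},
    {"claw": 75, "delta_pos": [0, 0, 0], "turn": -0.125},
    {"claw": 75, "delta_pos": [0, 0, 0], "turn": -0.125},
    {"claw": 75, "delta_pos": [0, 0, 0], "turn": -0.125},
    {"claw": 75, "delta_pos": [0, 0, 0], "turn": 0},
    {"claw": 75, "delta_pos": [0, 0, 0], "turn": 0},
  ],
)

```text
clock: 8.82
eef_pos: [429.4, -340.1, 240.0]
tcp_rot: [3.139, -0.001, -2.786]
contact_force: [0.6, -0.3, -0.2]
opening: 0.876
grasp_force: 0.0
```

Run:
```python
from h import *
W=save("wrist","w5")
for c,h in blobs(W,300): print(c,boxfit([W],[h],(70,38,38),0,ray(W,c,25)))
plan(426,-306,200,np.pi+.45)
```

```text
[351.93 219.71] (array([ 423.93, -306.6 ,    0.53]), np.float64(0.05130381636020798))
[221.92 245.75] (array([ 497.93, -421.9 ,    0.37]), np.float64(0.08670854771840186))
clock 8.9 at [ 429.57 -340.12  240.28] yaw -2.787 turn -0.095 shift [-11.67  32.21  40.32] rows>=2 open 0.878 grip 0.0 F [0.35 0.57 0.17] q5 -2.60
```

View pics/w5.png

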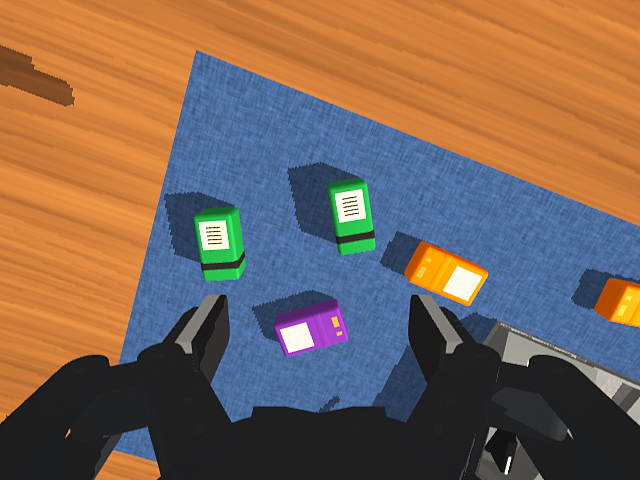

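Both thick packs are seen clearly, A at (352,216) and B at (220,244). The look-alikes are purple at (311,327) and orange at (447,272). Grasping A.

step_arm(
  motion=[
    {"claw": 60, "delta_pos": [0, 0, 0], "turn": -0.09},
    {"claw": 60, "delta_pos": [0, 0, 0], "turn": -0.087},
    {"claw": 60, "delta_pos": [-6.1, 16, 35], "turn": 0},
    {"claw": 60, "delta_pos": [-6.1, 15.7, 35], "turn": 0},
    {"claw": 60, "delta_pos": [0, 0, 35], "turn": 0},
    {"claw": 60, "delta_pos": [0, 0, 35], "turn": 0},
    {"claw": 60, "delta_pos": [0, 0, 30], "turn": 0},
    {"claw": 60, "delta_pos": [0, 0, 10], "turn": 0},
  ],
)

```text
clock: 9.53
eef_pos: [422.0, -305.1, 57.3]
tcp_rot: [3.136, -0.002, -2.608]
contact_force: [-0.6, 1.3, 0.1]
opening: 0.701
grasp_force: 0.0
```

step_arm(
  motion=[
    {"claw": 60, "delta_pos": [0, 0, 12], "turn": 0},
    {"claw": 60, "delta_pos": [0, 0, 12], "turn": 0},
    {"claw": 60, "delta_pos": [0, 0, 12], "turn": 0},
    {"claw": 60, "delta_pos": [0, 0, 0], "turn": 0},
    {"claw": 60, "delta_pos": [0, 0, 0], "turn": 0},
  ],
)

```text
clock: 9.95
eef_pos: [424.3, -307.0, 25.2]
tcp_rot: [3.141, -0.0, -2.606]
contact_force: [0.7, 0.3, -0.2]
opening: 0.702
grasp_force: 0.0
```

step_arm(
  motion=[
    {"claw": 28, "delta_pos": [0, 0, 0], "turn": 0},
    {"claw": 28, "delta_pos": [0, 0, 0], "turn": 0},
    {"claw": 28, "delta_pos": [0, 0, 0], "turn": 0},
    {"claw": 28, "delta_pos": [0, 0, 0], "turn": 0},
    {"claw": 28, "delta_pos": [0, 0, 0], "turn": 0},
    {"claw": 28, "delta_pos": [0, 0, 0], "turn": 0},
  ],
  force=60,
)

```text
clock: 10.45
eef_pos: [425.0, -307.5, 26.4]
tcp_rot: [-3.14, 0.001, -2.606]
contact_force: [-0.8, -0.5, 6.0]
opening: 0.429
grasp_force: 61.1
```

Run:
```python
from h import *
p=np.array([582.05,38.57,-.07]);print(at(p,[(-45,29.5,0),(45,29.5,0),(-45,98.5,0),(45,98.5,0),(35,-80,51),(-55,-80,45)]))
W=grab_frame("wrist")
for c,h in blobs(W,3000): print(c,boxfit([W],[h],(70,38,38),0,ray(W,c,25)))
plan(*at(p,[-45,98.5,160])[0],np.pi-.07)
```

```text
[[539.22  71.15   0.  ]
 [629.    64.85   0.  ]
 [544.05 139.98   0.  ]
 [633.83 133.68   0.  ]
 [611.37 -43.68  51.  ]
 [521.59 -37.39  45.  ]]
[318.5  288.05] (array([ 425.06, -307.06,    0.54]), np.float64(0.27017062911279643))
[ 36.64 311.74] (array([ 486.97, -408.1 ,   -0.12]), np.float64(0.47329156995023947))
clock 10.5 at [ 424.97 -307.55   26.39] yaw -2.606 turn 0.606 shift [ -87.69  454.63 -133.91] rows>=13 open 0.429 grip 61.1 F [-0.51 -0.07  6.87] q5 -2.74
```

step_arm(
  motion=[
    {"claw": 28, "delta_pos": [0, 0, -10], "turn": 0},
    {"claw": 28, "delta_pos": [0, 0, -25], "turn": 0},
    {"claw": 28, "delta_pos": [0, 0, -35], "turn": 0.101},
    {"claw": 28, "delta_pos": [0, 0, -35], "turn": 0.101},
    {"claw": 28, "delta_pos": [0, 0, -29], "turn": 0.101},
    {"claw": 28, "delta_pos": [0, 0, 0], "turn": 0.101},
    {"claw": 28, "delta_pos": [0, 0, 0], "turn": 0.101},
    {"claw": 28, "delta_pos": [0, 0, 0], "turn": 0.101},
  ],
)

```text
clock: 11.17
eef_pos: [424.6, -307.2, 161.0]
tcp_rot: [-3.14, 0.002, 3.067]
contact_force: [-1.0, 0.4, -2.2]
opening: 0.428
grasp_force: 60.6
```

step_arm(
  motion=[
    {"claw": 28, "delta_pos": [-6.75, 35, 0], "turn": 0},
    {"claw": 28, "delta_pos": [-6.75, 35, 0], "turn": 0},
    {"claw": 28, "delta_pos": [-6.75, 35, 0], "turn": 0},
    {"claw": 28, "delta_pos": [-6.75, 35, 0], "turn": 0},
    {"claw": 28, "delta_pos": [-6.75, 35, 0], "turn": 0},
    {"claw": 28, "delta_pos": [-6.75, 35, 0], "turn": 0},
    {"claw": 28, "delta_pos": [-6.75, 35, 0], "turn": 0},
    {"claw": 28, "delta_pos": [-6.75, 35, 0], "turn": 0},
  ],
)

```text
clock: 11.83
eef_pos: [497.8, -29.8, 160.2]
tcp_rot: [-3.142, 0.001, 3.072]
contact_force: [0.9, -0.6, -1.3]
opening: 0.428
grasp_force: 60.7
```

step_arm(
  motion=[
    {"claw": 28, "delta_pos": [-6.75, 35, 0], "turn": 0},
    {"claw": 28, "delta_pos": [-6.75, 35, 0], "turn": 0},
    {"claw": 28, "delta_pos": [-6.75, 35, 0], "turn": 0},
    {"claw": 28, "delta_pos": [-6.75, 35, 0], "turn": 0},
    {"claw": 28, "delta_pos": [-6.75, 35, 0], "turn": 0},
    {"claw": 28, "delta_pos": [0, 0, 0], "turn": 0},
    {"claw": 28, "delta_pos": [0, 0, 0], "turn": 0},
  ],
)

```text
clock: 12.42
eef_pos: [543.7, 142.4, 159.9]
tcp_rot: [3.141, 0.0, 3.075]
contact_force: [0.1, -0.6, -0.9]
opening: 0.43
grasp_force: 60.9
```

Run:
```python
from h import *
W=save("wrist","w6")
for c,h in blobs(W,3000): print(c,boxfit([W],[h],(70,38,38),sense()["eef_pos"][2]-26,ray(W,c,160)))
plan(544,140,36,np.pi-.07)
```

```text
[318.61 288.1 ] (array([543.81, 141.62,  -0.07]), np.float64(0.27051893295653984))
[469.86 283.6 ] (array([552.71, 213.79,   0.5 ]), np.float64(0.7114139179596644))
clock 12.5 at [543.17 141.09 159.65] yaw 3.073 turn 0.002 shift [ -0.94  -0.99 123.65] rows>=4 open 0.430 grip 60.9 F [ 0.13  0.62 -2.02] q5 -1.25
```

View pics/w6.png

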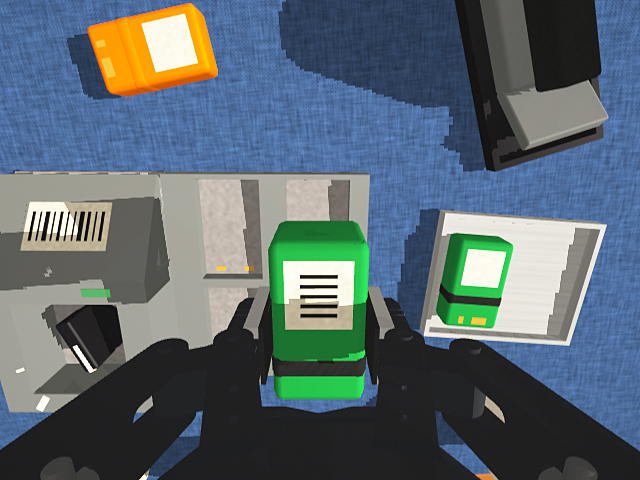

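Pack A is held over bay2, whose near edge spans about (287–349,180). The flat pack lies in the tray at (475,282). Lowering A.

step_arm(
  motion=[
    {"claw": 28, "delta_pos": [-1, -1, 35], "turn": 0},
    {"claw": 28, "delta_pos": [0, 0, 35], "turn": 0},
    {"claw": 28, "delta_pos": [0, 0, 24], "turn": 0},
    {"claw": 28, "delta_pos": [0, 0, 10], "turn": 0},
    {"claw": 28, "delta_pos": [0, 0, 7], "turn": 0},
    {"claw": 28, "delta_pos": [0, 0, 6], "turn": 0},
    {"claw": 28, "delta_pos": [0, 0, 5], "turn": 0},
    {"claw": 28, "delta_pos": [0, 0, 2], "turn": 0},
  ],
)

```text
clock: 13.13
eef_pos: [545.2, 139.5, 35.8]
tcp_rot: [3.141, 0.001, 3.071]
contact_force: [0.8, -0.2, -1.4]
opening: 0.428
grasp_force: 60.9
```

step_arm(
  motion=[
    {"claw": 28, "delta_pos": [0, 0, 0], "turn": 0},
    {"claw": 28, "delta_pos": [0, 0, 0], "turn": 0},
  ],
)

```text
clock: 13.3
eef_pos: [545.1, 139.7, 36.0]
tcp_rot: [3.141, 0.001, 3.072]
contact_force: [-0.0, -0.1, -0.9]
opening: 0.427
grasp_force: 60.9
```

step_arm(
  motion=[
    {"claw": 28, "delta_pos": [0, 0, 1], "turn": 0},
    {"claw": 48, "delta_pos": [0, 0, 0], "turn": 0},
    {"claw": 48, "delta_pos": [0, 0, 0], "turn": 0},
    {"claw": 48, "delta_pos": [0, 0, 0], "turn": 0},
    {"claw": 48, "delta_pos": [0, 0, 0], "turn": 0},
    {"claw": 48, "delta_pos": [0, 0, -10], "turn": 0},
    {"claw": 48, "delta_pos": [0, 0, -35], "turn": 0},
    {"claw": 60, "delta_pos": [0, 0, -38], "turn": 0},
  ],
)

```text
clock: 13.97
eef_pos: [542.9, 139.2, 117.1]
tcp_rot: [-3.14, -0.004, 3.072]
contact_force: [0.9, 0.9, 0.2]
opening: 0.684
grasp_force: 0.0
```

step_arm(
  motion=[
    {"claw": 60, "delta_pos": [0, 0, -38], "turn": 0},
    {"claw": 60, "delta_pos": [0, 0, -38], "turn": 0},
    {"claw": 60, "delta_pos": [0, 0, -38], "turn": 0},
    {"claw": 60, "delta_pos": [0, 0, -10], "turn": 0},
    {"claw": 60, "delta_pos": [0, 0, 0], "turn": 0},
    {"claw": 60, "delta_pos": [0, 0, 0], "turn": 0},
  ],
)

```text
clock: 14.47
eef_pos: [544.6, 139.7, 242.0]
tcp_rot: [3.141, 0.002, 3.072]
contact_force: [0.2, 0.6, -0.4]
opening: 0.701
grasp_force: 0.0
```

Run:
```python
from h import *
W=save("wrist","w7");p=[582.05,38.57,-.07]
for c,h in blobs(W,300):
    for z0,sz in((8,(70,38,38)),(4,(76,44,26))): print(c,boxfit([W],[h],sz,z0,ray(W,c,27)))
plan(498,-422,240)
S=grab_frame("side");[print(b[0]) for b in blobs(S)]
```

```text
[318.87 214.86] (array([544.73, 139.85,  -0.05]), np.float64(0.06894459814712506))
[318.87 214.86] (array([548.22, 138.6 ,  -0.02]), np.float64(0.16937404201286088))
[441.12 251.36] (array([591.1 , 261.83,  -0.15]), np.float64(0.09616114447762514))
[441.12 251.36] (array([597.63, 265.41,  -0.14]), np.float64(0.10916904142514006))
clock 14.5 at [543.89 139.46 240.7 ] yaw 3.072 turn 0.000 shift [   6.61 -563.29    0.86] rows>=15 open 0.700 grip 0.0 F [-0.23 -0.5  -0.55] q5 -1.25
[404.59 145.69]
[318.76 310.79]
[273.72 359.91]
```

step_arm(
  motion=[
    {"claw": 60, "delta_pos": [0.4, -35.2, 0], "turn": 0},
    {"claw": 60, "delta_pos": [0.4, -35.2, 0], "turn": 0},
    {"claw": 60, "delta_pos": [0.4, -35.2, 0], "turn": 0},
    {"claw": 60, "delta_pos": [0.4, -35.2, 0], "turn": 0},
    {"claw": 60, "delta_pos": [0.4, -35.2, 0], "turn": 0},
    {"claw": 60, "delta_pos": [0.4, -35.2, 0], "turn": 0},
    {"claw": 60, "delta_pos": [0.4, -35.2, 0], "turn": 0},
    {"claw": 60, "delta_pos": [0.4, -35.2, 0], "turn": 0},
  ],
)

```text
clock: 15.23
eef_pos: [520.3, -142.4, 239.4]
tcp_rot: [3.141, -0.003, 3.072]
contact_force: [1.1, 0.7, -0.7]
opening: 0.705
grasp_force: 0.0
```

step_arm(
  motion=[
    {"claw": 60, "delta_pos": [0.4, -35.2, 0], "turn": 0},
    {"claw": 60, "delta_pos": [0.4, -35.2, 0], "turn": 0},
    {"claw": 60, "delta_pos": [0.4, -35.2, 0], "turn": 0},
    {"claw": 60, "delta_pos": [0.4, -35.2, 0], "turn": 0},
    {"claw": 60, "delta_pos": [0.4, -35.2, 0], "turn": 0},
    {"claw": 60, "delta_pos": [0.4, -35.2, 0], "turn": 0},
    {"claw": 60, "delta_pos": [0.4, -35.2, 0], "turn": 0},
    {"claw": 60, "delta_pos": [0.4, -35.2, 0], "turn": 0},
  ],
)

```text
clock: 15.9
eef_pos: [497.7, -422.9, 238.9]
tcp_rot: [3.139, -0.003, 3.072]
contact_force: [0.2, 0.2, 0.5]
opening: 0.701
grasp_force: 0.0
```

step_arm(
  motion=[
    {"claw": 60, "delta_pos": [0, 0, 0], "turn": -0.11},
    {"claw": 60, "delta_pos": [0, 0, 0], "turn": -0.11},
    {"claw": 60, "delta_pos": [0, 0, 0], "turn": -0.11},
    {"claw": 60, "delta_pos": [0, 0, 0], "turn": -0.11},
    {"claw": 60, "delta_pos": [0, 0, 0], "turn": 0},
    {"claw": 60, "delta_pos": [0, 0, 0], "turn": 0},
  ],
)

```text
clock: 16.4
eef_pos: [498.3, -421.3, 239.5]
tcp_rot: [3.139, -0.001, -2.775]
contact_force: [-0.7, -0.2, -0.0]
opening: 0.71
grasp_force: 0.0
```

Run:
```python
from h import *
W=save("wrist","w8")
for c,h in blobs(W,300):
    q,e=boxfit([W],[h],(70,38,38),0,ray(W,c,27)); print(c,q,e)
    plan(q[0],q[1],25,q[2]+np.pi)
```

```text
[317.03 213.5 ] [ 497.88 -422.27    0.42] 0.05285249789414548
clock 16.4 at [ 498.47 -421.36  239.9 ] yaw -2.775 turn -0.054 shift [  0.71  -1.01 214.9 ] rows>=6 open 0.704 grip 0.0 F [ 0.06  0.46 -0.32] q5 -2.64
```

step_arm(
  motion=[
    {"claw": 60, "delta_pos": [0, 0, 35], "turn": -0.054},
    {"claw": 60, "delta_pos": [0.7, -1, 35], "turn": 0},
    {"claw": 60, "delta_pos": [0, 0, 35], "turn": 0},
    {"claw": 60, "delta_pos": [0, 0, 35], "turn": 0},
    {"claw": 60, "delta_pos": [0, 0, 30], "turn": 0},
    {"claw": 60, "delta_pos": [0, 0, 15], "turn": 0},
    {"claw": 60, "delta_pos": [0, 0, 15], "turn": 0},
    {"claw": 60, "delta_pos": [0, 0, 10], "turn": 0},
  ],
)

```text
clock: 17.12
eef_pos: [497.8, -422.0, 28.9]
tcp_rot: [3.139, -0.001, -2.72]
contact_force: [-0.4, 0.3, -0.2]
opening: 0.704
grasp_force: 0.0
```

step_arm(
  motion=[
    {"claw": 60, "delta_pos": [0, 0, 5], "turn": 0},
    {"claw": 60, "delta_pos": [0, 0, 0], "turn": 0},
    {"claw": 28, "delta_pos": [0, 0, 0], "turn": 0},
    {"claw": 28, "delta_pos": [0, 0, 0], "turn": 0},
    {"claw": 28, "delta_pos": [0, 0, 0], "turn": 0},
    {"claw": 28, "delta_pos": [0, 0, 0], "turn": 0},
    {"claw": 28, "delta_pos": [0, 0, 0], "turn": 0},
    {"claw": 28, "delta_pos": [0, 0, 0], "turn": 0},
  ],
  force=60,
)

```text
clock: 17.78
eef_pos: [499.3, -423.5, 27.6]
tcp_rot: [-3.14, 0.001, -2.718]
contact_force: [-1.2, 0.6, 6.2]
opening: 0.43
grasp_force: 62.1
```

Run:
```python
from h import *
plan(539.2,71,160,np.pi-.07)
```

```text
clock 17.8 at [ 499.33 -423.53   27.61] yaw -2.718 turn 0.494 shift [  -5.4   495.95 -132.96] rows>=14 open 0.430 grip 62.1 F [-1.22  0.58  6.25] q5 -2.70
```

step_arm(
  motion=[
    {"claw": 28, "delta_pos": [0, 0, -10], "turn": 0},
    {"claw": 28, "delta_pos": [0, 0, -25], "turn": 0},
    {"claw": 28, "delta_pos": [0, 0, -35], "turn": 0.099},
    {"claw": 28, "delta_pos": [0, 0, -35], "turn": 0.099},
    {"claw": 28, "delta_pos": [0, 0, -28], "turn": 0.099},
    {"claw": 28, "delta_pos": [0, 0, 0], "turn": 0.099},
    {"claw": 28, "delta_pos": [0, 0, 0], "turn": 0.099},
    {"claw": 28, "delta_pos": [-0.4, 33, 0], "turn": 0},
  ],
)

```text
clock: 18.45
eef_pos: [501.7, -394.3, 161.1]
tcp_rot: [-3.137, 0.003, 3.062]
contact_force: [1.0, 0.8, -2.3]
opening: 0.429
grasp_force: 61.2
```

step_arm(
  motion=[
    {"claw": 28, "delta_pos": [-0.4, 33, 0], "turn": 0},
    {"claw": 28, "delta_pos": [-0.4, 33, 0], "turn": 0},
    {"claw": 28, "delta_pos": [-0.4, 33, 0], "turn": 0},
    {"claw": 28, "delta_pos": [-0.4, 33, 0], "turn": 0},
    {"claw": 28, "delta_pos": [-0.4, 33, 0], "turn": 0},
    {"claw": 28, "delta_pos": [-0.4, 33, 0], "turn": 0},
    {"claw": 28, "delta_pos": [-0.4, 33, 0], "turn": 0},
  ],
)

```text
clock: 19.03
eef_pos: [520.1, -158.3, 159.8]
tcp_rot: [-3.142, 0.0, 3.071]
contact_force: [-0.2, 1.1, -2.9]
opening: 0.429
grasp_force: 61.2
```

step_arm(
  motion=[
    {"claw": 28, "delta_pos": [-0.4, 33, 0], "turn": 0},
    {"claw": 28, "delta_pos": [-0.4, 33, 0], "turn": 0},
    {"claw": 28, "delta_pos": [-0.4, 33, 0], "turn": 0},
    {"claw": 28, "delta_pos": [-0.4, 33, 0], "turn": 0},
    {"claw": 28, "delta_pos": [-0.4, 33, 0], "turn": 0},
    {"claw": 28, "delta_pos": [-0.4, 33, 0], "turn": 0},
    {"claw": 28, "delta_pos": [-0.4, 33, 0], "turn": 0},
    {"claw": 28, "delta_pos": [0, 0, 0], "turn": 0},
  ],
)

```text
clock: 19.7
eef_pos: [540.0, 75.2, 160.0]
tcp_rot: [3.14, 0.001, 3.073]
contact_force: [0.7, -0.0, -2.7]
opening: 0.43
grasp_force: 61.4
```

Run:
```python
from h import *
plan(539.2,71,36,np.pi-.07)
W=save("wrist","w9")
for c,h in blobs(W,3000): print(c,boxfit([W],[h],(70,38,38),sense()["eef_pos"][2]-27.6,ray(W,c,160)))
```

```text
clock 19.7 at [540.    75.19 160.02] yaw 3.073 turn 0.002 shift [  0.64  -4.48 124.01] rows>=4 open 0.430 grip 61.4 F [ 0.69 -0.01 -2.67] q5 -1.37
[343.6  270.76] (array([520.95,  89.36,  -1.01]), np.float64(0.23103957955611465))
[548.96 281.41] (array([548.91, 188.2 ,   0.78]), np.float64(0.7056583599534605))
```

step_arm(
  motion=[
    {"claw": 28, "delta_pos": [0, 0, 35], "turn": 0},
    {"claw": 28, "delta_pos": [0, 0, 30], "turn": 0},
    {"claw": 28, "delta_pos": [0, 0, 0], "turn": 0},
    {"claw": 28, "delta_pos": [0, 0, 0], "turn": 0},
    {"claw": 28, "delta_pos": [0, 0, 0], "turn": 0},
  ],
)

```text
clock: 20.17
eef_pos: [540.3, 69.9, 95.6]
tcp_rot: [3.142, 0.001, 3.07]
contact_force: [0.4, -0.2, -2.3]
opening: 0.43
grasp_force: 61.3
```

Run:
```python
from h import *
plan(539.2,71,36,np.pi-.07)
```

```text
clock 20.2 at [540.27  69.88  95.55] yaw 3.070 turn -0.001 shift [ 1.19  1.05 59.55] rows>=2 open 0.430 grip 61.3 F [ 0.4  -0.18 -2.34] q5 -1.37
```

step_arm(
  motion=[
    {"claw": 28, "delta_pos": [1, 1, 25], "turn": 0},
    {"claw": 28, "delta_pos": [0, 0, 15], "turn": 0},
    {"claw": 28, "delta_pos": [0, 0, 8], "turn": 0},
    {"claw": 28, "delta_pos": [0, 0, 6], "turn": 0},
    {"claw": 28, "delta_pos": [0, 0, 4], "turn": 0},
    {"claw": 28, "delta_pos": [0, 0, 1], "turn": 0},
    {"claw": 28, "delta_pos": [0, 0, 0], "turn": 0},
  ],
)

```text
clock: 20.75
eef_pos: [539.2, 71.4, 35.9]
tcp_rot: [3.141, 0.001, 3.071]
contact_force: [-0.1, 0.9, -1.9]
opening: 0.428
grasp_force: 61.4
```

step_arm(
  motion=[
    {"claw": 48, "delta_pos": [0, 0, 0], "turn": 0},
    {"claw": 48, "delta_pos": [0, 0, 0], "turn": 0},
    {"claw": 48, "delta_pos": [0, 0, 0], "turn": 0},
    {"claw": 48, "delta_pos": [0, 0, 0], "turn": 0},
    {"claw": 48, "delta_pos": [0, 0, -10], "turn": 0},
    {"claw": 48, "delta_pos": [0, 0, -30], "turn": 0},
    {"claw": 48, "delta_pos": [0, 0, -35], "turn": 0},
    {"claw": 48, "delta_pos": [0, 0, -35], "turn": 0},
  ],
)

```text
clock: 21.42
eef_pos: [538.1, 71.4, 146.8]
tcp_rot: [-3.141, -0.001, 3.071]
contact_force: [1.1, 0.4, 0.0]
opening: 0.562
grasp_force: 0.0
```

step_arm(
  motion=[
    {"claw": 48, "delta_pos": [0, -28.5, -38], "turn": 0},
    {"claw": 48, "delta_pos": [0, -28.5, -38], "turn": 0},
    {"claw": 48, "delta_pos": [0, 0, -10], "turn": 0},
    {"claw": 48, "delta_pos": [0, 0, 0], "turn": 0},
    {"claw": 48, "delta_pos": [0, 0, 0], "turn": 0},
    {"claw": 48, "delta_pos": [0, 0, 0], "turn": 0},
  ],
)

```text
clock: 21.92
eef_pos: [534.3, 22.0, 220.8]
tcp_rot: [-3.142, -0.002, 3.071]
contact_force: [-0.3, 0.5, -0.3]
opening: 0.56
grasp_force: 0.0
```

Run:
```python
from h import *
W=save("wrist","w10");p=[582.05,38.57,-.07]
for c,h in blobs(W,300):
    q,e=boxfit([W],[h],(70,38,38),8,ray(W,c,27)); print(c,q,e)
plan(611.4,-43.7,160)
S=grab_frame("side");[print(b[0]) for b in blobs(S)]
```

```text
[371.39 220.94] [539.12  71.11  -0.03] 0.0818949357416453
[442.94 221.  ] [544.88 137.92  -0.06] 0.10119515450796535
[564.95 259.91] [589.73 255.39   2.99] 0.15410741843718556
clock 22.0 at [534.13  22.14 220.36] yaw 3.071 turn 0.000 shift [-81.87 -60.24  60.14] rows>=4 open 0.563 grip 0.0 F [-0.04 -0.25 -0.91] q5 -1.46
[325.07 298.14]
[273.73 359.91]
```

View pics/w10.png

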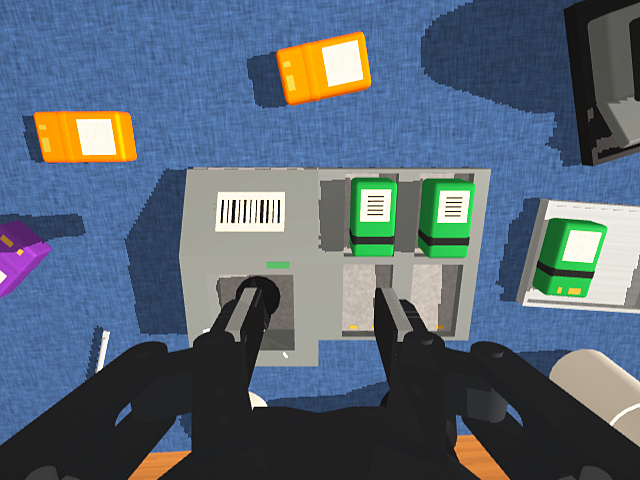

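The wrist view shows thick packs in bay0 (372,218) and bay2 (447,218), and the flat pack in the tray at (570,258). Next I'll measure the dial pointer from the earlier frames.

Run:
```python
from h import *
p=np.array([582.05,38.57,-.07]);G=at(p,[35,-80,61])[0]
for n in("w1","w5","w6","s2","sc2"):
    f=load(n);g=f["img"].astype(int);c=proj(f,G)[0];r=26 if n[0]=="w" else 14
    u0,v0=(c-r).astype(int)
    if u0<0 or v0<0: print(n,"out");continue
    m=(g[v0:v0+2*r,u0:u0+2*r].min(2)>190).astype(np.uint8)
    k,l,st,ce=cv2.connectedComponentsWithStats(m)
    for i in range(1,k):
        if st[i,4]<6: continue
        pts=np.argwhere(l==i)[:,::-1]+[u0,v0];w=np.array([ray(f,q,61)[:2] for q in pts])
        vx=np.linalg.svd(w-w.mean(0))[2][0];vx*=np.sign(vx@(w.mean(0)-G[:2]));print(n,c,st[i,4],"mean-G",w.mean(0)-G[:2],"yaw",np.arctan2(vx[1],vx[0]),"radial",np.arctan2(*(w.mean(0)-G[:2])[::-1]),"len",np.ptp((w-w.mean(0))@vx))
```

```text
w1 [178.84 274.02] 78 mean-G [9.82 2.24] yaw 0.30698893688925183 radial 0.22374926918129115 len 24.315219636910363
w5 [509.97 457.78] 47 mean-G [10.37  2.55] yaw 0.31979045758762326 radial 0.24151783292500828 len 23.107726533035958
w6 [ 77.3  347.57] 142 mean-G [9.84 1.87] yaw 0.31661698710704866 radial 0.18809328114854154 len 24.345670185841065
sc2 [325.77 231.26] 16 mean-G [13.37  2.58] yaw 0.32368650570711405 radial 0.19087707067507562 len 21.98760218024468
```

step_arm(
  motion=[
    {"claw": 30, "delta_pos": [0, 0, 0], "turn": -0.125},
    {"claw": 30, "delta_pos": [0, 0, 0], "turn": -0.125},
    {"claw": 30, "delta_pos": [0, 0, 0], "turn": -0.13},
    {"claw": 30, "delta_pos": [-18, -29, 20], "turn": 0},
  ],
)

```text
out of range: row 3 has -0.13, outside -0.125 to 0.125
```

step_arm(
  motion=[
    {"claw": 30, "delta_pos": [0, 0, 0], "turn": -0.12},
    {"claw": 30, "delta_pos": [0, 0, 0], "turn": -0.13},
  ],
)

```text
out of range: row 2 has -0.13, outside -0.125 to 0.125
```

Both calls were refused because a turn was over the limit, so nothing moved. Corrected:

step_arm(
  motion=[
    {"claw": 30, "delta_pos": [0, 0, 0], "turn": -0.095},
    {"claw": 30, "delta_pos": [0, 0, 0], "turn": -0.095},
    {"claw": 30, "delta_pos": [0, 0, 0], "turn": -0.095},
    {"claw": 30, "delta_pos": [0, 0, 0], "turn": -0.095},
    {"claw": 30, "delta_pos": [-18, -29, 20], "turn": 0},
    {"claw": 30, "delta_pos": [-18, -29, 20], "turn": 0},
    {"claw": 30, "delta_pos": [-17.2, -28.9, 20], "turn": 0},
    {"claw": 30, "delta_pos": [0, 0, 30], "turn": 0},
  ],
)

```text
clock: 22.68
eef_pos: [617.4, -47.7, 131.4]
tcp_rot: [-3.139, 0.005, -2.833]
contact_force: [0.3, 0.2, 0.5]
opening: 0.352
grasp_force: 0.0
```

step_arm(
  motion=[
    {"claw": 30, "delta_pos": [0, 0, 10], "turn": 0},
    {"claw": 30, "delta_pos": [0, 0, 0], "turn": 0},
    {"claw": 30, "delta_pos": [0, 0, 0], "turn": 0},
  ],
)

```text
clock: 22.93
eef_pos: [611.0, -44.2, 121.1]
tcp_rot: [3.14, -0.003, -2.832]
contact_force: [-0.1, 0.1, 1.0]
opening: 0.351
grasp_force: 0.0
```

Run:
```python
from h import *
save("wrist","w11");plan(611.3,-44.5,47,np.pi+.31)
```

```text
clock 23.0 at [611.96 -44.19 122.41] yaw -2.831 turn 0.000 shift [ 0.68 -0.12 75.41] rows>=2 open 0.355 grip 0.0 F [0.1  0.22 1.26] q5 -1.96
```

View pics/w11.png

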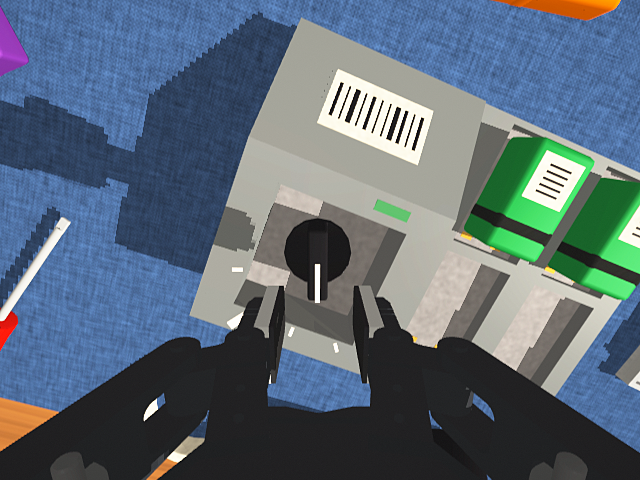

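The bar is at (317,260), upright in the picture and centred between the fingers. The marks are at (336,348), (292,331), (235,320; long) and (237,269). Descending.

step_arm(
  motion=[
    {"claw": 30, "delta_pos": [0.5, 0, 25], "turn": 0},
    {"claw": 30, "delta_pos": [0, 0, 20], "turn": 0},
    {"claw": 30, "delta_pos": [0, 0, 12], "turn": 0},
    {"claw": 30, "delta_pos": [0, 0, 10], "turn": 0},
    {"claw": 30, "delta_pos": [0, 0, 8], "turn": 0},
    {"claw": 30, "delta_pos": [0, 0, 0], "turn": 0},
    {"claw": 30, "delta_pos": [0, 0, 0], "turn": 0},
  ],
)

```text
clock: 23.57
eef_pos: [612.1, -45.1, 47.4]
tcp_rot: [-3.141, 0.0, -2.832]
contact_force: [0.3, -0.3, 0.3]
opening: 0.35
grasp_force: 0.0
```

step_arm(
  motion=[
    {"claw": 5, "delta_pos": [0, 0, 0], "turn": 0},
    {"claw": 5, "delta_pos": [0, 0, 0], "turn": 0},
    {"claw": 5, "delta_pos": [0, 0, 0], "turn": 0},
    {"claw": 5, "delta_pos": [0, 0, 0], "turn": 0},
    {"claw": 5, "delta_pos": [0, 0, 0], "turn": 0},
  ],
  force=35,
)

```text
clock: 23.98
eef_pos: [612.3, -44.7, 48.0]
tcp_rot: [3.141, 0.001, -2.833]
contact_force: [-2.2, 5.3, 6.7]
opening: 0.131
grasp_force: 37.5
```

step_arm(
  motion=[
    {"claw": 5, "delta_pos": [0, 0, 0], "turn": 0.1},
    {"claw": 5, "delta_pos": [0, 0, 0], "turn": 0.1},
    {"claw": 5, "delta_pos": [0, 0, 0], "turn": 0},
  ],
)

```text
clock: 24.23
eef_pos: [612.3, -44.5, 48.0]
tcp_rot: [3.141, 0.001, -3.039]
contact_force: [-1.3, 6.7, 6.0]
opening: 0.131
grasp_force: 37.6
```

step_arm(
  motion=[
    {"claw": 5, "delta_pos": [0, 0, 0], "turn": 0.11},
    {"claw": 5, "delta_pos": [0, 0, 0], "turn": 0.11},
    {"claw": 5, "delta_pos": [0, 0, 0], "turn": 0.11},
    {"claw": 5, "delta_pos": [0, 0, 0], "turn": 0.11},
    {"claw": 5, "delta_pos": [0, 0, 0], "turn": 0.11},
    {"claw": 5, "delta_pos": [0, 0, 0], "turn": 0.11},
    {"claw": 5, "delta_pos": [0, 0, 0], "turn": 0.11},
    {"claw": 5, "delta_pos": [0, 0, 0], "turn": 0},
  ],
)

```text
clock: 24.9
eef_pos: [612.4, -43.9, 48.0]
tcp_rot: [3.14, -0.0, 2.473]
contact_force: [-1.0, 9.0, 5.9]
opening: 0.135
grasp_force: 37.6
```

step_arm(
  motion=[
    {"claw": 5, "delta_pos": [0, 0, 0], "turn": 0},
    {"claw": 26, "delta_pos": [0, 0, 0], "turn": 0},
    {"claw": 26, "delta_pos": [0, 0, 0], "turn": 0},
    {"claw": 26, "delta_pos": [0, 0, 0], "turn": 0},
    {"claw": 26, "delta_pos": [0, 0, -10], "turn": 0},
    {"claw": 26, "delta_pos": [0, 0, -25], "turn": 0},
    {"claw": 26, "delta_pos": [0, 0, -35], "turn": 0},
    {"claw": 26, "delta_pos": [0, 0, -35], "turn": 0},
  ],
)

```text
clock: 25.57
eef_pos: [611.1, -45.4, 153.0]
tcp_rot: [-3.14, -0.001, 2.481]
contact_force: [0.3, 0.1, 0.4]
opening: 0.305
grasp_force: 0.0
```

step_arm(
  motion=[
    {"claw": 60, "delta_pos": [20, 0, -20], "turn": 0},
    {"claw": 60, "delta_pos": [20, 0, 0], "turn": 0},
    {"claw": 60, "delta_pos": [0, 0, 0], "turn": 0},
    {"claw": 60, "delta_pos": [0, 0, 0], "turn": 0},
    {"claw": 60, "delta_pos": [0, 0, 0], "turn": 0},
  ],
)

```text
clock: 25.98
eef_pos: [580.6, -20.9, 172.3]
tcp_rot: [3.141, 0.001, 2.481]
contact_force: [0.7, -1.0, 0.4]
opening: 0.701
grasp_force: 0.0
```

Run:
```python
from h import *
f=save("wrist","w12");plan(432,311,200,.27)
p=np.array([582.05,38.57,-.07])
G=np.array([611.6,-44.6]);c=proj(f,[*G,61])[0];g=f["img"].astype(int);r=70;u0,v0=np.maximum((c-r).astype(int),0)
m=(g[v0:v0+2*r,u0:u0+2*r].min(2)>185).astype(np.uint8);k,l,st,ce=cv2.connectedComponentsWithStats(m)
for i in range(1,k):
    if st[i,4]<10: continue
    pts=np.argwhere(l==i)[:,::-1]+[u0,v0]
    for z in(61,65):
        w=np.array([ray(f,q,z)[:2] for q in pts]);d=w-w.mean(0);vx=np.linalg.svd(d)[2][0];vx*=np.sign(vx@(w.mean(0)-G)+1e-9)
        print(pts.mean(0),st[i,4],z,w.mean(0)-G,"yaw %.3f radial %.3f len %.1f wid %.1f"%(np.arctan2(vx[1],vx[0]),np.arctan2(*(w.mean(0)-G)[::-1]),np.ptp(d@vx),np.ptp(d@[-vx[1],vx[0]])))
```

```text
clock 26.0 at [580.6  -21.01 171.91] yaw 2.481 turn 2.211 shift [ -54.66 -359.61  -28.18] rows>=19 open 0.702 grip 0.0 F [0.03 0.24 0.27] q5 -0.95
[320.51 301.62] 119 61 [ 7.75 -6.08] yaw -0.662 radial -0.665 len 24.2 wid 2.3
[320.51 301.62] 119 65 [ 6.16 -4.88] yaw -0.662 radial -0.670 len 23.8 wid 2.3
[384.25 315.28] 32 61 [46.81 25.45] yaw 0.530 radial 0.498 len 6.4 wid 3.0
[384.25 315.28] 32 65 [44.59 26.14] yaw 0.530 radial 0.530 len 6.3 wid 2.9
[351.48 334.76] 25 61 [45.   -4.41] yaw -0.089 radial -0.098 len 6.2 wid 2.6
[351.48 334.76] 25 65 [42.81 -3.23] yaw -0.089 radial -0.075 len 6.1 wid 2.6
[286.46 336.88] 24 61 [ 15.3  -45.62] yaw -1.201 radial -1.247 len 7.0 wid 2.2
[286.46 336.88] 24 65 [ 13.59 -43.78] yaw -1.201 radial -1.270 len 6.9 wid 2.2
[319.95 354.06] 62 61 [ 43.6  -34.46] yaw -0.612 radial -0.669 len 7.5 wid 5.1
[319.95 354.06] 62 65 [ 41.44 -32.79] yaw -0.612 radial -0.669 len 7.4 wid 5.0
```

The pointer lies at -0.66 rad and the long mark at -0.67, so the dial reads about 1.2. Now the scanner.

step_arm(
  motion=[
    {"claw": 60, "delta_pos": [29.8, 14.7, -4.5], "turn": 0},
    {"claw": 60, "delta_pos": [29.8, 14.7, -4.5], "turn": 0},
    {"claw": 60, "delta_pos": [29.8, 14.7, -4.5], "turn": 0},
    {"claw": 60, "delta_pos": [29.8, 14.7, -4.5], "turn": 0},
    {"claw": 60, "delta_pos": [29.8, 14.7, -4.5], "turn": 0},
    {"claw": 60, "delta_pos": [29.8, 14.7, -4.5], "turn": 0},
    {"claw": 60, "delta_pos": [29.8, 14.7, -4.5], "turn": 0},
    {"claw": 60, "delta_pos": [29.8, 14.7, -4.5], "turn": 0},
  ],
)

```text
clock: 26.7
eef_pos: [463.9, 219.6, 207.8]
tcp_rot: [-3.141, -0.0, 2.48]
contact_force: [1.2, 0.9, 0.3]
opening: 0.7
grasp_force: 0.0
```

step_arm(
  motion=[
    {"claw": 60, "delta_pos": [29.8, 14.7, -4.5], "turn": 0},
    {"claw": 60, "delta_pos": [29.8, 14.7, -4.5], "turn": 0},
    {"claw": 60, "delta_pos": [29.8, 14.7, -4.5], "turn": 0},
    {"claw": 60, "delta_pos": [0, 0, 0], "turn": -0.116},
    {"claw": 60, "delta_pos": [0, 0, 0], "turn": -0.116},
    {"claw": 60, "delta_pos": [0, 0, 0], "turn": -0.116},
    {"claw": 60, "delta_pos": [0, 0, 0], "turn": -0.116},
    {"claw": 60, "delta_pos": [0, 0, 0], "turn": -0.116},
  ],
)

```text
clock: 27.37
eef_pos: [421.2, 308.2, 220.9]
tcp_rot: [-3.141, -0.001, 3.066]
contact_force: [-1.1, -0.1, 0.3]
opening: 0.698
grasp_force: 0.0
```

step_arm(
  motion=[
    {"claw": 60, "delta_pos": [0, 0, 0], "turn": -0.116},
    {"claw": 60, "delta_pos": [0, 0, 0], "turn": -0.116},
    {"claw": 60, "delta_pos": [0, 0, 0], "turn": -0.116},
    {"claw": 60, "delta_pos": [0, 0, 0], "turn": 0},
    {"claw": 60, "delta_pos": [0, 0, 0], "turn": 0},
    {"claw": 60, "delta_pos": [0, 0, 0], "turn": 0},
  ],
)

```text
clock: 27.87
eef_pos: [421.0, 308.1, 221.2]
tcp_rot: [-3.141, -0.0, -2.879]
contact_force: [0.7, -0.0, 1.1]
opening: 0.702
grasp_force: 0.0
```

Run:
```python
from h import *
f=save("wrist","w13");plan(420,307.5,120,np.pi+.27)
```

```text
clock 27.9 at [420.89 308.13 221.23] yaw -2.878 turn -0.006 shift [  0.99  -0.35 101.23] rows>=3 open 0.704 grip 0.0 F [-0.43 -0.13  0.04] q5 -1.21
```

View pics/w13.png

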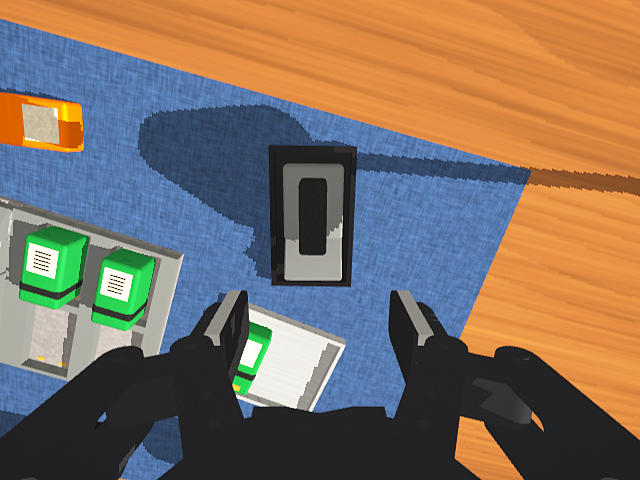

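The scanner is at (313,222) in its dock, ridge spanning (300–327, 178–255), and nearly aligned with the tool. Body corners are at (285,164) and (341,280), dock corners at (269,147), (357,149), (351,287) and (272,285).

Run:
```python
from h import *
np.set_printoptions(precision=3,suppress=True)
f=load("w13");cv=lambda x,y,z:[(-x[0],-y,z),(-x[0],y,z),(x[1],y,z),(x[1],-y,z)]
d,e=fit(f,cv((70,70),41,16),[(269,147),(357,149),(351,287),(272,285)],(430,305,[.25]));print("dock",d,e)
a,e=fit(f,cv((45,20),12,59),[(300,178),(327,178),(325,255),(300,254)],(430,310,[.25]));print("ridge",a,e)
b,e=fit(f,cv((56,56),28,29),[(285,164),(342,164),(341,280),(284,280)],(430,310,[.25]));print("body",b,e)
y=b[2];g=at([*((a[:2]+b[:2])/2),y],[-12.5,0,41])[0];print(g);plan(*g,y+np.pi)
```

```text
dock [430.355 304.443   0.245] 1.0247669161416737
ridge [428.981 305.37    0.245] 1.4823986019438735
body [430.511 305.48    0.252] 1.9177120707316333
[417.641 302.308  41.   ]
clock 27.9 at [420.889 308.133 221.228] yaw -2.878 turn 0.012 shift [  4.531  -4.795 180.231] rows>=5 open 0.704 grip 0.0 F [-0.425 -0.125  0.043] q5 -1.21
```

step_arm(
  motion=[
    {"claw": 48, "delta_pos": [4.5, -4.8, 35], "turn": 0.015},
    {"claw": 48, "delta_pos": [0, 0, 35], "turn": 0},
    {"claw": 48, "delta_pos": [0, 0, 35], "turn": 0},
    {"claw": 48, "delta_pos": [0, 0, 25], "turn": 0},
    {"claw": 48, "delta_pos": [0, 0, 20], "turn": 0},
    {"claw": 48, "delta_pos": [0, 0, 15], "turn": 0},
    {"claw": 48, "delta_pos": [0, 0, 10], "turn": 0},
    {"claw": 48, "delta_pos": [0, 0, 5], "turn": 0},
  ],
)

```text
clock: 28.58
eef_pos: [417.2, 302.1, 40.2]
tcp_rot: [-3.141, -0.002, -2.891]
contact_force: [0.3, 0.1, -0.7]
opening: 0.563
grasp_force: 0.0
```

step_arm(
  motion=[
    {"claw": 48, "delta_pos": [0, 0, 0], "turn": 0},
    {"claw": 48, "delta_pos": [0, 0, 0], "turn": 0},
    {"claw": 15, "delta_pos": [0, 0, 0], "turn": 0},
    {"claw": 15, "delta_pos": [0, 0, 0], "turn": 0},
    {"claw": 15, "delta_pos": [0, 0, 0], "turn": 0},
    {"claw": 15, "delta_pos": [0, 0, 0], "turn": 0},
    {"claw": 15, "delta_pos": [0, 0, 0], "turn": 0},
    {"claw": 15, "delta_pos": [0, 0, 0], "turn": 0},
  ],
  force=80,
)

```text
clock: 29.25
eef_pos: [418.3, 302.9, 42.7]
tcp_rot: [3.141, 0.002, -2.89]
contact_force: [-0.8, -0.3, 5.4]
opening: 0.264
grasp_force: 79.2
```

Run:
```python
from h import *
np.set_printoptions(precision=3,suppress=True)
plan(434.3,-31.3,180,np.pi-.07)
```

```text
clock 29.2 at [418.334 302.921  42.675] yaw -2.890 turn 0.322 shift [ -39.521 -332.106 -137.696] rows>=10 open 0.264 grip 79.2 F [-0.779 -0.331  5.364] q5 -1.20
```

step_arm(
  motion=[
    {"claw": 15, "delta_pos": [0, 0, -10], "turn": 0},
    {"claw": 15, "delta_pos": [0, 0, -25], "turn": 0},
    {"claw": 15, "delta_pos": [0, 0, -35], "turn": 0.081},
    {"claw": 15, "delta_pos": [0, 0, -35], "turn": 0.081},
    {"claw": 15, "delta_pos": [0, 0, -32], "turn": 0.08},
    {"claw": 15, "delta_pos": [0, 0, 0], "turn": 0.08},
    {"claw": 15, "delta_pos": [-3.6, -30.2, 0], "turn": 0},
    {"claw": 15, "delta_pos": [-3.6, -30.2, 0], "turn": 0},
  ],
)

```text
clock: 29.92
eef_pos: [420.9, 242.0, 180.2]
tcp_rot: [3.14, 0.002, 3.074]
contact_force: [0.2, -1.4, -2.2]
opening: 0.263
grasp_force: 79.0
```

step_arm(
  motion=[
    {"claw": 15, "delta_pos": [-3.6, -30.2, 0], "turn": 0},
    {"claw": 15, "delta_pos": [-3.6, -30.2, 0], "turn": 0},
    {"claw": 15, "delta_pos": [-3.6, -30.2, 0], "turn": 0},
    {"claw": 15, "delta_pos": [-3.6, -30.2, 0], "turn": 0},
    {"claw": 15, "delta_pos": [-3.6, -30.2, 0], "turn": 0},
    {"claw": 15, "delta_pos": [-3.6, -30.2, 0], "turn": 0},
    {"claw": 15, "delta_pos": [-3.6, -30.2, 0], "turn": 0},
    {"claw": 15, "delta_pos": [-3.6, -30.2, 0], "turn": 0},
  ],
)

```text
clock: 30.58
eef_pos: [432.2, -2.8, 179.4]
tcp_rot: [3.142, 0.001, 3.072]
contact_force: [1.0, 0.3, -2.1]
opening: 0.264
grasp_force: 78.9
```

step_arm(
  motion=[
    {"claw": 15, "delta_pos": [-3.6, -30.2, 0], "turn": 0},
    {"claw": 15, "delta_pos": [0, 0, 0], "turn": 0},
    {"claw": 15, "delta_pos": [0, 0, 0], "turn": 0},
    {"claw": 15, "delta_pos": [0, 0, 0], "turn": 0},
    {"claw": 15, "delta_pos": [0, 0, 0], "turn": 0},
  ],
)

```text
clock: 31.0
eef_pos: [433.8, -31.0, 178.8]
tcp_rot: [3.141, 0.0, 3.072]
contact_force: [-0.2, 0.1, -1.6]
opening: 0.265
grasp_force: 79.2
```

Run:
```python
from h import *
np.set_printoptions(precision=3,suppress=True)
plan(434.3,-31.3,140,np.pi-.07);f=save("wrist","w14");save("side","s14");s=save("scene","sc14")
print(sense()["tcp_rot"])
```

```text
clock 31.0 at [433.843 -30.965 178.774] yaw 3.072 turn 0.001 shift [-0.47  -0.313 38.774] rows>=2 open 0.265 grip 79.2 F [-0.179  0.14  -1.623] q5 -1.58
[3.141 0.    3.073]
```

View pics/w14.png

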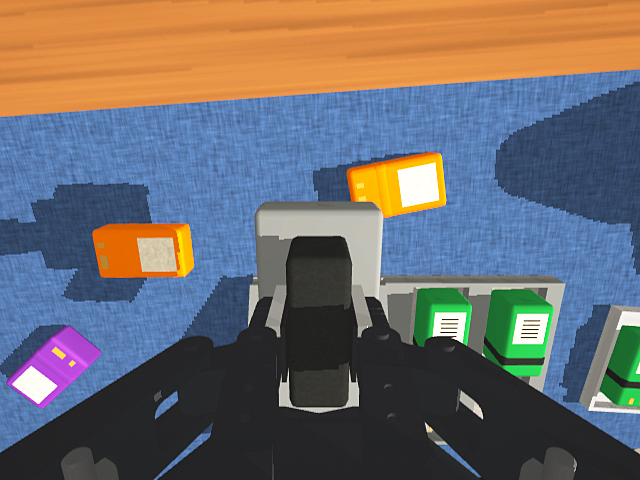

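Scanner held straight in the grip, ridge at (319,320), body rear edge on row 203. I'll check its offset along x from that picture.

Run:
```python
from h import *
f=load("w14");t=np.array([433.84,-30.97]);c,s=np.cos(-.07),np.sin(-.07)
for n,uv,z,x in(("ridge L",(288,240),195.1,-45),("ridge R",(350,240),195.1,-45),("body L",(256,206),165.1,-56),("body R",(383,206),165.1,-56)):
    d=ray(f,uv,z)[:2]-t;print(n,"local rel tcp",c*d[0]+s*d[1],-s*d[0]+c*d[1],"expect x",x+12.5)
```

```text
ridge L local rel tcp -38.32070864725659 -10.90200824487108 expect x -32.5
ridge R local rel tcp -38.32109959541571 10.529280837824126 expect x -32.5
body L local rel tcp -44.3475992437305 -26.701095445212527 expect x -43.5
body R local rel tcp -44.3486163500187 26.833213713435697 expect x -43.5
```

step_arm(
  motion=[
    {"claw": 15, "delta_pos": [-1.5, -0.3, 15], "turn": 0},
    {"claw": 15, "delta_pos": [-1.5, 0, 12], "turn": 0},
    {"claw": 15, "delta_pos": [0, 0, 8], "turn": 0},
    {"claw": 15, "delta_pos": [0, 0, 4], "turn": 0},
    {"claw": 15, "delta_pos": [0, 0, 0], "turn": 0},
    {"claw": 15, "delta_pos": [0, 0, 0], "turn": 0},
    {"claw": 15, "delta_pos": [0, 0, 0], "turn": 0},
  ],
)

```text
clock: 31.73
eef_pos: [437.3, -32.2, 139.9]
tcp_rot: [-3.142, 0.001, 3.072]
contact_force: [0.5, -0.6, -1.8]
opening: 0.263
grasp_force: 79.3
```

Run:
```python
from h import *
plan(436.8,-31.3,140,np.pi-.07)
S=save("side","s15");C=save("scene","sc15")
s=sense()["eef_pos"];o=[s[0]+12.5-2.5,s[1]-.7,-.07];z=s[2]-37.7
L=[(-56,28,z),(-56,28,z+24),(56,28,z+24),(-45,12,z+54),(20,12,z+54),(-45,-12,z+54),(20,-12,z+54),(56,-28,z+24),(35,0,z+12)]
im=[]
for f,(w,h) in((S,(130,150)),(C,(130,150))):
    g=cv2.cvtColor(f["img"],cv2.COLOR_RGB2BGR);p=proj(f,at(o,L));c=p.mean(0).astype(int);u,v=c[0]-65,c[1]-75
    a=cv2.resize(g[v:v+150,u:u+130],None,fx=3,fy=3,interpolation=cv2.INTER_CUBIC)
    for q in p: cv2.circle(a,tuple(np.int32((q-[u,v]+.5)*3)),2,(0,0,255),-1)
    im.append(a)
cv2.imwrite("pics/m15.png",np.hstack(im))
```

```text
clock 31.7 at [437.25 -32.17 139.89] yaw 3.072 turn 0.000 shift [ 0.51  0.83 -0.11] rows>=1 open 0.263 grip 79.3 F [ 0.47 -0.6  -1.76] q5 -1.58
```

View pics/m15.png

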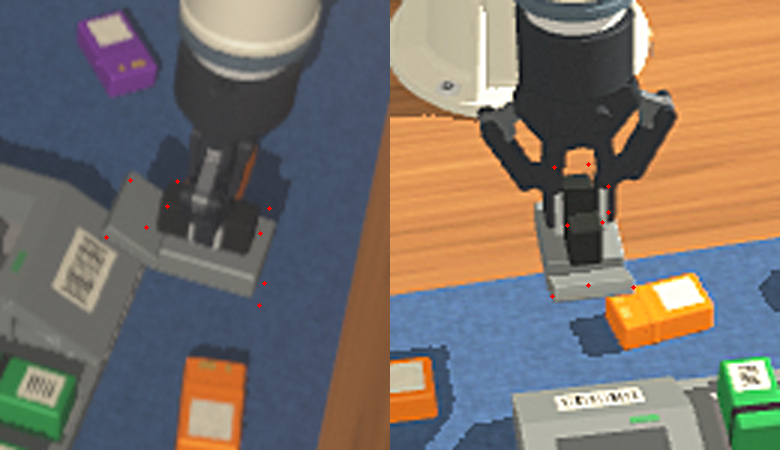

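The montage shows the scanner level and lined up with the charger, just in front of and above the label (left half: (85,270)). The predicted outline agrees to about 2–4 px of the 3x zoom in the scene view and within a few mm in the side view. Nudging slightly, then holding.

step_arm(
  motion=[
    {"claw": 15, "delta_pos": [0.8, 0.7, 0], "turn": 0},
    {"claw": 15, "delta_pos": [0, 0, 0], "turn": 0},
    {"claw": 15, "delta_pos": [0, 0, 0], "turn": 0},
    {"claw": 15, "delta_pos": [0, 0, 0], "turn": 0},
    {"claw": 15, "delta_pos": [0, 0, 0], "turn": 0},
    {"claw": 15, "delta_pos": [0, 0, 0], "turn": 0},
    {"claw": 15, "delta_pos": [0, 0, 0], "turn": 0},
    {"claw": 15, "delta_pos": [0, 0, 0], "turn": 0},
  ],
)

```text
clock: 32.5
eef_pos: [436.2, -31.5, 139.4]
tcp_rot: [3.142, -0.0, 3.072]
contact_force: [-0.5, -0.6, -2.3]
opening: 0.267
grasp_force: 79.3
```

step_arm(
  motion=[
    {"claw": 15, "delta_pos": [0, 0, 0], "turn": 0},
    {"claw": 15, "delta_pos": [0, 0, 0], "turn": 0},
    {"claw": 15, "delta_pos": [0, 0, 0], "turn": 0},
    {"claw": 15, "delta_pos": [0, 0, 0], "turn": 0},
    {"claw": 15, "delta_pos": [0, 0, 0], "turn": 0},
    {"claw": 15, "delta_pos": [0, 0, 0], "turn": 0},
    {"claw": 15, "delta_pos": [0, 0, 0], "turn": 0},
    {"claw": 15, "delta_pos": [0, 0, 0], "turn": 0},
  ],
)

```text
clock: 33.17
eef_pos: [436.2, -31.5, 139.4]
tcp_rot: [3.142, -0.0, 3.072]
contact_force: [-0.2, 0.2, -1.7]
opening: 0.264
grasp_force: 79.3
```

step_arm(
  motion=[
    {"claw": 15, "delta_pos": [0, 0, 0], "turn": 0},
    {"claw": 15, "delta_pos": [0, 0, 0], "turn": 0},
    {"claw": 15, "delta_pos": [0, 0, 0], "turn": 0},
    {"claw": 15, "delta_pos": [0, 0, 0], "turn": 0},
    {"claw": 15, "delta_pos": [0, 0, 0], "turn": 0},
    {"claw": 15, "delta_pos": [0, 0, 0], "turn": 0},
    {"claw": 15, "delta_pos": [0, 0, 0], "turn": 0},
    {"claw": 15, "delta_pos": [0, 0, 0], "turn": 0},
  ],
)

```text
clock: 33.83
eef_pos: [436.2, -31.5, 139.5]
tcp_rot: [3.142, 0.0, 3.072]
contact_force: [-0.9, -0.6, -1.8]
opening: 0.267
grasp_force: 79.3
```

step_arm(
  motion=[
    {"claw": 15, "delta_pos": [0, 0, 0], "turn": 0},
    {"claw": 15, "delta_pos": [0, 0, 0], "turn": 0},
    {"claw": 15, "delta_pos": [0, 0, 0], "turn": 0},
    {"claw": 15, "delta_pos": [0, 0, 0], "turn": 0},
    {"claw": 15, "delta_pos": [0, 0, 0], "turn": 0},
    {"claw": 15, "delta_pos": [0, 0, 0], "turn": 0},
    {"claw": 15, "delta_pos": [0, 0, 0], "turn": 0},
    {"claw": 15, "delta_pos": [0, 0, 0], "turn": 0},
  ],
)

```text
clock: 34.5
eef_pos: [436.2, -31.5, 139.5]
tcp_rot: [-3.142, 0.0, 3.072]
contact_force: [-0.2, -0.2, -2.1]
opening: 0.266
grasp_force: 79.3
```

step_arm(
  motion=[
    {"claw": 15, "delta_pos": [0, 0, 0], "turn": 0},
    {"claw": 15, "delta_pos": [0, 0, 0], "turn": 0},
    {"claw": 15, "delta_pos": [0, 0, 0], "turn": 0},
    {"claw": 15, "delta_pos": [0, 0, 0], "turn": 0},
    {"claw": 15, "delta_pos": [0, 0, 0], "turn": 0},
    {"claw": 15, "delta_pos": [0, 0, 0], "turn": 0},
    {"claw": 15, "delta_pos": [0, 0, 0], "turn": 0},
    {"claw": 15, "delta_pos": [0, 0, 0], "turn": 0},
  ],
)

```text
clock: 35.17
eef_pos: [436.2, -31.5, 139.4]
tcp_rot: [-3.142, -0.0, 3.072]
contact_force: [-1.3, -1.3, -0.9]
opening: 0.268
grasp_force: 79.3
```

step_arm(
  motion=[
    {"claw": 15, "delta_pos": [0, 0, 0], "turn": 0},
    {"claw": 15, "delta_pos": [0, 0, 0], "turn": 0},
    {"claw": 15, "delta_pos": [0, 0, 0], "turn": 0},
    {"claw": 15, "delta_pos": [0, 0, 0], "turn": 0},
    {"claw": 15, "delta_pos": [0, 0, 0], "turn": 0},
    {"claw": 15, "delta_pos": [0, 0, 0], "turn": 0},
    {"claw": 15, "delta_pos": [0, 0, 0], "turn": 0},
    {"claw": 15, "delta_pos": [0, 0, 0], "turn": 0},
  ],
)

```text
clock: 35.83
eef_pos: [436.2, -31.5, 139.5]
tcp_rot: [3.142, -0.0, 3.072]
contact_force: [0.2, 0.5, -1.8]
opening: 0.263
grasp_force: 79.3
```

Run:
```python
from h import *
np.set_printoptions(precision=3,suppress=True)
plan(418.3,302.9,140,-2.89);W=save("wrist","w16");a=load("w14")["img"].astype(int)[200:400,290:350];b=W["img"].astype(int)[200:400,290:350]
print("ridge change",abs(a-b).mean())
```

```text
clock 35.8 at [436.169 -31.476 139.459] yaw 3.072 turn -0.321 shift [-65.935 328.298  -0.538] rows>=9 open 0.263 grip 79.3 F [ 0.242  0.484 -1.78 ] q5 -1.58
ridge change 2.091861111111111
```

step_arm(
  motion=[
    {"claw": 15, "delta_pos": [0, 0, -20], "turn": 0},
    {"claw": 15, "delta_pos": [0, 0, -20], "turn": -0.081},
    {"claw": 15, "delta_pos": [0, 0, 0], "turn": -0.08},
    {"claw": 15, "delta_pos": [0, 0, 0], "turn": -0.08},
    {"claw": 15, "delta_pos": [0, 0, 0], "turn": -0.08},
    {"claw": 15, "delta_pos": [-6, 29.85, 0], "turn": 0},
    {"claw": 15, "delta_pos": [-6, 29.85, 0], "turn": 0},
    {"claw": 15, "delta_pos": [-6, 29.85, 0], "turn": 0},
  ],
)

```text
clock: 36.55
eef_pos: [431.2, 60.4, 179.5]
tcp_rot: [-3.142, 0.0, -2.892]
contact_force: [0.2, 0.2, -1.5]
opening: 0.263
grasp_force: 79.4
```

step_arm(
  motion=[
    {"claw": 15, "delta_pos": [-6, 29.85, 0], "turn": 0},
    {"claw": 15, "delta_pos": [-6, 29.85, 0], "turn": 0},
    {"claw": 15, "delta_pos": [-6, 29.85, 0], "turn": 0},
    {"claw": 15, "delta_pos": [-6, 29.85, 0], "turn": 0},
    {"claw": 15, "delta_pos": [-6, 29.85, 0], "turn": 0},
    {"claw": 15, "delta_pos": [-6, 29.85, 0], "turn": 0},
    {"claw": 15, "delta_pos": [-6, 29.85, 0], "turn": 0},
    {"claw": 15, "delta_pos": [-6, 29.85, 0], "turn": 0},
  ],
)

```text
clock: 37.22
eef_pos: [418.1, 304.5, 179.4]
tcp_rot: [-3.142, -0.0, -2.89]
contact_force: [0.3, -1.0, -2.1]
opening: 0.263
grasp_force: 79.4
```

step_arm(
  motion=[
    {"claw": 15, "delta_pos": [0, 0, 35], "turn": 0},
    {"claw": 15, "delta_pos": [0, 0, 35], "turn": 0},
    {"claw": 15, "delta_pos": [0, 0, 0], "turn": 0},
    {"claw": 15, "delta_pos": [0, 0, 0], "turn": 0},
    {"claw": 15, "delta_pos": [0, 0, 0], "turn": 0},
  ],
)

```text
clock: 37.63
eef_pos: [419.0, 303.1, 110.6]
tcp_rot: [3.141, 0.0, -2.891]
contact_force: [1.2, 0.1, -1.7]
opening: 0.261
grasp_force: 79.3
```

Run:
```python
from h import *
np.set_printoptions(precision=3,suppress=True)
plan(418.3,302.9,44,-2.89)
a=load("w14")["img"].astype(int)[200:400,290:350];b=grab_frame("wrist")["img"].astype(int)[200:400,290:350]
print("ridge change",abs(a-b).mean())
```

```text
clock 37.6 at [419.026 303.087 110.579] yaw -2.891 turn -0.001 shift [ 0.781 -0.011 66.579] rows>=2 open 0.261 grip 79.3 F [ 1.198  0.066 -1.661] q5 -1.20
ridge change 16.977194444444443
```

step_arm(
  motion=[
    {"claw": 15, "delta_pos": [0.8, 0, 25], "turn": 0},
    {"claw": 15, "delta_pos": [0, 0, 18], "turn": 0},
    {"claw": 15, "delta_pos": [0, 0, 10], "turn": 0},
    {"claw": 15, "delta_pos": [0, 0, 7], "turn": 0},
    {"claw": 15, "delta_pos": [0, 0, 5], "turn": 0},
    {"claw": 15, "delta_pos": [0, 0, 2], "turn": 0},
    {"claw": 15, "delta_pos": [0, 0, 0], "turn": 0},
    {"claw": 15, "delta_pos": [0, 0, 0], "turn": 0},
  ],
)

```text
clock: 38.35
eef_pos: [418.2, 303.1, 43.1]
tcp_rot: [3.141, 0.001, -2.89]
contact_force: [0.0, 0.1, -1.4]
opening: 0.261
grasp_force: 79.8
```

step_arm(
  motion=[
    {"claw": 15, "delta_pos": [0, 0, 0.5], "turn": 0},
    {"claw": 15, "delta_pos": [0, 0, 0], "turn": 0},
    {"claw": 40, "delta_pos": [0, 0, 0], "turn": 0},
    {"claw": 40, "delta_pos": [0, 0, 0], "turn": 0},
    {"claw": 40, "delta_pos": [0, 0, 0], "turn": 0},
    {"claw": 40, "delta_pos": [0, 0, 0], "turn": 0},
    {"claw": 48, "delta_pos": [0, 0, -8], "turn": 0},
    {"claw": 48, "delta_pos": [0, 0, -25], "turn": 0},
  ],
)

```text
clock: 39.02
eef_pos: [415.9, 301.5, 73.1]
tcp_rot: [-3.14, -0.005, -2.89]
contact_force: [-0.4, 0.2, -0.5]
opening: 0.565
grasp_force: 0.0
```

step_arm(
  motion=[
    {"claw": 60, "delta_pos": [0, 0, -35], "turn": 0},
    {"claw": 60, "delta_pos": [0, 0, -35], "turn": 0},
    {"claw": 60, "delta_pos": [0, 0, -35], "turn": 0},
    {"claw": 60, "delta_pos": [0, 0, -35], "turn": 0},
    {"claw": 60, "delta_pos": [0, 0, 0], "turn": 0},
    {"claw": 60, "delta_pos": [0, 0, 0], "turn": 0},
    {"claw": 60, "delta_pos": [0, 0, 0], "turn": 0},
  ],
)

```text
clock: 39.6
eef_pos: [417.4, 302.6, 215.0]
tcp_rot: [3.142, 0.0, -2.89]
contact_force: [-0.4, -0.1, -1.7]
opening: 0.701
grasp_force: 0.0
```

Run:
```python
from h import *
plan(421,308,221)
W=save("wrist","w17");S=save("side","s17");C=save("scene","sc17")
for n,F in(("side",S),("scene",C)):
    print(n,[b[0] for b in blobs(F)])
print([ (c,boxfit([W],[h],(70,38,38),8,ray(W,c,27))[0]) for c,h in blobs(W,800)])
a=load("w13")
# ridge/body: compare with before; undo by homography at z=29 using known cameras
src=np.array([[380,260,29],[480,260,29],[480,350,29],[380,350,29]],float)
H=cv2.getPerspectiveTransform(proj(W,src).astype(np.float32),proj(a,src).astype(np.float32))
w=cv2.warpPerspective(W["img"],H,(640,480));cv2.imwrite("pics/cmp.png",np.hstack([a["img"][120:310,230:390],w[120:310,230:390]])[:,:,::-1].repeat(2,0).repeat(2,1))
(dx,dy),r=cv2.phaseCorrelate(*[cv2.cvtColor(np.ascontiguousarray(i[155:285,280:346]),cv2.COLOR_RGB2GRAY).astype(np.float32) for i in(a["img"],w)]);print("scanner shift px",dx,dy,r)
```

```text
clock 39.6 at [417.41 302.57 214.99] yaw -2.890 turn 0.000 shift [-4.83  4.37 -6.01] rows>=1 open 0.701 grip 0.0 F [-0.42 -0.07 -1.69] q5 -1.20
side [array([323.4 , 298.48]), array([273.58, 359.87])]
scene [array([386.21, 209.55]), array([464.98, 219.58])]
[(array([ 57.54, 277.55]), array([539.27,  71.07,  -0.15])), (array([127.39, 298.84]), array([544.76, 139.55,  -0.14])), (array([254.17, 365.58]), array([594.25, 276.63,  -0.11]))]
scanner shift px 1.085516046528987 0.5864324324727193 0.9563070525848326
```

The scanner is back within about 1 mm of where it lay, and all packs are in place. Handing in.

```bash
python3 -c "
from rig import *
print(sign_off())"
```

```text
the job is handed in; nothing more can be done
None
```

I handed the job in after about 40 s of robot time: the one flat pack is in the out tray, both thick packs are in bays of their own, the dial is at the long mark (about 1.2 rad), I held the scanner at the label for just under 4 s, and it is back flat in its dock; sign-off returned no verdict.

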